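# Load a sample pot onto the bench pot roller

## Task

Load the black sample pot from the sloping blue rack into the empty right-hand lane of the pot roller: stand it on its base on the loading sill, squarely against the low end stop, and let go. Then, without lifting it again, push it over near its top so that it tips across the stop onto the rollers, push it on until its base drops behind the end stop, and only then throw the red toggle right over, away from you, to start the roller. Leave the amber bottle, the pot in the other lane and the petri dishes as they are.

Things in the scene. Friction and masses are not known exactly. Their poses are not given: they have to be found in the camera images.
- sample_pot: the black film-type sample pot with a black push-on lid, 52 mm high, body 31.6 mm in diameter, lid 34.4 mm in diameter over the top 9 mm, about 90 g. It starts in one of the two outer wells of the rack, leaning with it. Origin: centre of its underside; its z axis runs up through the lid.
- pot_rack: blue fixed rack, 156 mm wide, three square wells 34 mm wide, 20 mm deep, 50 mm apart along its y, in a sloping face: what stands in it leans 30 degrees to the rack's -x (about towards the robot), axis (-0.5, 0, 0.866) in the rack's frame; draw the pot out along it. Pot in one outer well, amber bottle in the other. Origin: on the bench under the middle of the face (face 38 mm up there); z up.
- dropper_bottle: amber dropper bottle, 30 mm in diameter, 70 mm high, in the other outer well of the rack, to be left alone. Origin: centre of its underside, z through its cap.
- roller_mill: white fixed pot roller, 178 mm deep (x) by 132 mm wide (y). Origin on the bench under it; x from the loading side (facing the robot) to the motor housing, z up. Loading sill: top z = 42 mm, x -85 to -30 mm. Lanes at y = -34 mm (right, empty) and +34 mm (taken), each two free rubber rollers along x, 18 mm thick, tops z = 49 mm, ending at the motor housing (x = 32 mm, top z = 72 mm).
- end_stop (a point): middle of the top edge of the low aluminium end stop at the empty lane, x = -28 mm, z = 48 mm in the roller's frame. The stop runs across between sill and rollers, x -30 to -26 mm, 6 mm higher than the sill. A pot lying on the rollers has its lowest line 4 mm below this edge, so the stop keeps it in; from stop to motor housing there are 58 mm.
- sill_place (a point): point on the sill of the empty lane where the centre of the pot's underside belongs when it stands with its foot against the end stop (16 mm in front of the stop). Axes as the roller's. Guide ribs 37 mm apart and 5 mm high run along x on either side.
- lane_foot (a point): point on the rollers' side of the end stop in the empty lane, at the stop's inner face, 17.8 mm above the sill, where the centre of the underside of a pot that lies home is found (or up to 6 mm further in along x). Axes as the roller's.
- running_pot: a like black pot that already lies in the left lane, to be left alone. Origin: centre of its underside, z through its lid.
- mill_switch (a joint): red bat-handle toggle on top of the motor housing: 0 = off, leaning towards the robot by 26 degrees from vertical; 0.9 rad = on, leaning away by as much. It starts off, within 0.1 rad of 0, stays where it is left and takes about 1 N at the tip.
- switch_tip (a point): near the end of the toggle, 35 mm from its pivot; the bat's end is 11 mm in diameter. The pivot stands at x = 70, y = -12, z = 74.5 mm in the roller's frame; the hinge runs along the roller's y.
- petri_0: petri dish, 88 mm in diameter, 16 mm high, on the bench, to be left alone.
- petri_1: petri dish, 88 mm in diameter, 16 mm high, on the bench, to be left alone.

How it is judged:
By the outcome, as a careful person would: the job done as asked, in the order asked, and still so for the second after the job is handed in, with the robot touching nothing.
It also fails if it takes over 54 s, if anything falls off the work surface, if the arm or the gripper's body presses on something with over 40 N, if the wrist force passes 120 N, or if a joint passes its speed limit or range.

## Robot

A 6-joint arm with a two-finger parallel gripper is mounted at the origin on a cart in front of the work surface, level with it; the furniture and walls round the work are solid. World frame = base frame: x ahead of the robot, y to its left, z up, the work surface at z = 0. Lengths are in m, angles in degrees, forces in N, time in s.
With the tool pointing down it reaches from about 0.4 to 0.825 m from the base axis. Payload 7 kg.
Tool frame: the origin (TCP) lies midway between the tips of the shut fingers; the grasp point (between the pads) lies 19 mm behind it; z points along the fingers, y is the line along which they close (so a half turn about z gives the same grasp; the last joint's range is limited). The gripper opens to 88 mm and grips with 3 to 60 N. Pads are 19 mm wide; open, the fingers measure 130 mm over their backs; the gripper's body (78 mm by 193 mm) begins 47 mm behind the grasp point.
Start: joints at [-58.379, 20.546, 0.682, 0, -70.136, -16.507], TCP at [0.176, -0.652, 0.192] pointing down, gripper open.
Joint ranges: [-176.03, 176.03], [-82.01, 121.73], [-58.28, 71.71], [-173.87, 95.51], [-174.79, -0.11], [-173.66, 173.66]. Speed limits (degrees/s): [136.94, 136.94, 172.46, 180, 180, 180].

## Interface

Orientations are given as [roll, pitch, yaw] about the fixed x, y, z axes, in that order (R = Rz(yaw) Ry(pitch) Rx(roll)).
In Python, from plant import ctrl gives the robot as it stands. The module is installed in compiled form; this text tells all that it offers.
- The arm moves only by the tool send_rows, never from a script. Its argument "plan" is a list that holds one entry, the list of rows, each a list of 6 numbers: the shift along the tool's x, y, z in cm, then the turn, a rotation vector about the tool's x, y, z in degrees. A call has 1 to 8 rows; each row is the pose to reach, as a shift and turn from the pose commanded when the call began, along the tool's axes at that moment; what a row does not reach only later rows make up. A row lasts 1/12 s, in which the tool goes at most 41.7 mm and 7.16 degrees, less where a joint would pass 70% of its speed; a pose out of reach is approached as far as the arm can. A call with a gripper value outside its range is refused whole. "fingers" is the opening, from 0 (shut) to 1 (fully open), set as the call begins (left out, the last holds). The fingers move at their own pace and stop on an object; the grip force is fixed at half the most. Time passes only in rows, so rows that repeat a pose let the fingers close. It gives the time, the measured TCP pose, the force, the opening and the grip force at its end, in the units of the state.
- ctrl.get_obs(): the state, without advancing time (a new reading comes with each control period).
- ctrl.snapshot(name): name is "side" or "top"; returns a dict with "img" (400x640x3 uint8, red, green, blue), "K" (3x3 intrinsics, pixels), "pose" (4x4, takes a point from camera to world coordinates). Camera axes: x right, y down, z forward; pixel columns grow to the right and rows downward; lengths in m; the calibration is good to about 2 mm. A picture is of the moment at which its call begins. There is no depth.
- ctrl.close_job(): hands the job in; it is judged then, once.
The state is a dict: "clock": time; "joint_pos": joint angles; "qvel": joint speeds; "tau": joint torques, N m; "tool_pos": TCP position; "orientation": TCP orientation; "force": force on the tool from outside, world axes, zero at the start; "moment": the same for the moment, N m; "opening": finger opening in m; "gripper_force": force on a finger pad.
Only numpy, scipy, OpenCV 4.12 (cv2) and the standard library are available. Lean on these libraries where they do the work, as an engineer would, in place of code of your own. Each camera call takes 0.05 s, during which the arm holds its last target. There are 200 camera calls.

## Working session

There is one attempt and no reset: what is moved stays moved. The work goes in short steps, Python scripts to look and compute and a tool call to move; the robot and the scene stay as the last step left them, time stands still between calls to the robot, and variables do not carry over. Pictures are saved under pics/ and viewed, at most 10 in all, crops included, and the job is handed in when it is done.

Besides the shell and the picture viewer there is one more tool, called after ">>>" as name([rows], argument=value, ...), one row to a line, values as JSON. send_rows: Moves the arm, as the interface text tells. Its arguments: {"type":"object","properties":{"plan":{"type":"array","items":{"type":"array","items":{"type":"array","items":{"type":"number"}}}},"fingers":{"type":"number"}},"required":["plan"]}

```bash
mkdir -p pics; ls; python3 - <<'E'
from plant import ctrl
import cv2,numpy as np
o=ctrl.get_obs();print(o)
for n in("side","top"):
    s=ctrl.snapshot(n);cv2.imwrite(f"pics/{n}0.png",s["img"][:,:,::-1]);np.savez(f"{n}0.npz",**s);print(n,s["K"].tolist(),s["pose"].round(4).tolist())
E
```

```text
pics
{'clock': 0.0, 'joint_pos': array([-5.83780755e+01,  2.05911603e+01,  6.33753938e-01, -1.88216908e-02,
       -7.01354907e+01, -1.65062418e+01]), 'qvel': array([-0.04971144, -0.0315774 , -0.02013703,  0.06608174,  0.03164484,
       -0.05747981]), 'tau': array([ 7.59967352e-04, -5.82717168e+01,  2.93048912e+01,  6.99686229e+00,
        6.63730607e-03, -1.76099911e-04]), 'tool_pos': array([ 0.17583214, -0.65113609,  0.19142977]), 'orientation': array([ 1.79905904e+02, -9.43188606e-03, -1.64890719e+02]), 'force': array([-0.00769233,  0.10495306, -0.7155434 ]), 'moment': array([ 0.08054458, -0.03066793,  0.02464766]), 'gripper_force': 0.0, 'opening': 0.08767916538655524}
side [[449.23884943263346, 0.0, 322.0238884828496], [0.0, 449.23884943263346, 196.45864108956943], [0.0, 0.0, 1.0]] [[-0.9362, -0.1875, 0.2973, 0.348], [-0.3514, 0.5145, -0.7822, 0.8976], [-0.0063, -0.8367, -0.5475, 0.6542], [0.0, 0.0, 0.0, 1.0]]
top [[390.8375569899093, 0.0, 314.3031050236061], [0.0, 390.8375569899093, 200.56793094458263], [0.0, 0.0, 1.0]] [[-0.0014, -0.9922, 0.125, 0.5408], [-0.9997, 0.0042, 0.0223, 0.0817], [-0.0227, -0.1249, -0.9919, 1.0403], [0.0, 0.0, 0.0, 1.0]]
```

View pics/side0.png

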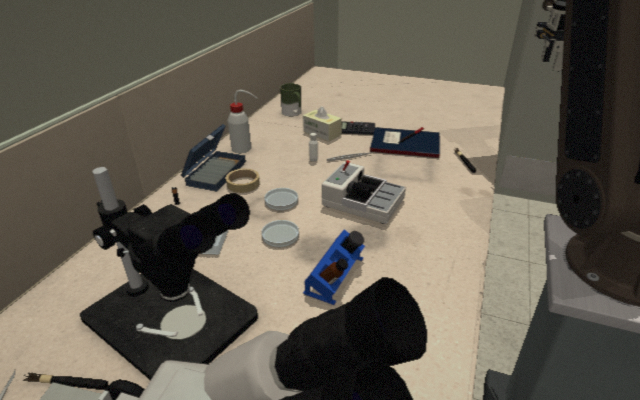

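View pics/top0.png

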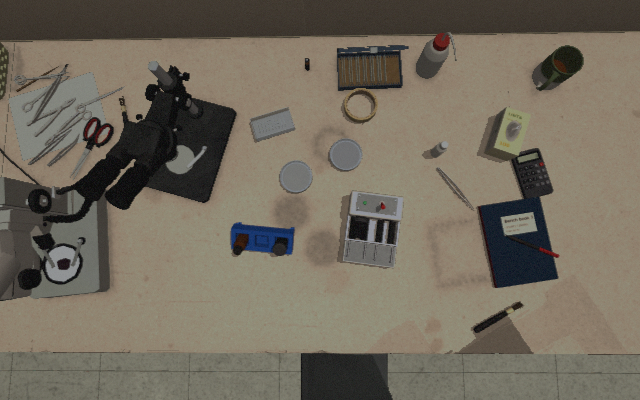

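The side view shows the mill near (362,193) with the rack near (335,267). In the top view the mill is near (372,229) and the rack near (262,239), with the pot at its right end near (283,247) and the bottle at its left end near (240,243). I'll enlarge both.

```bash
python3 - <<'E'
import cv2,numpy as np
t=np.load("top0.npz")["img"][180:275,220:415,::-1]; s=np.load("side0.npz")["img"][150:310,290:420,::-1]
a=cv2.resize(t,None,fx=4,fy=4,interpolation=3);cv2.imwrite("pics/topz.png",a)
cv2.imwrite("pics/sidez.png",cv2.resize(s,None,fx=3.75,fy=3.75,interpolation=3))
E
```

```text
(no output)
```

View pics/topz.png

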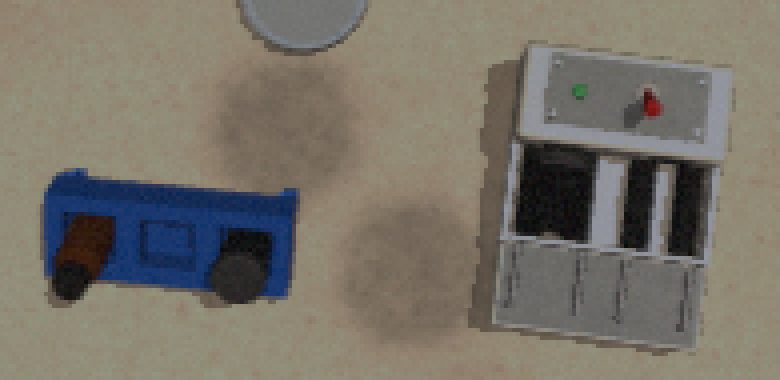

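View pics/sidez.png

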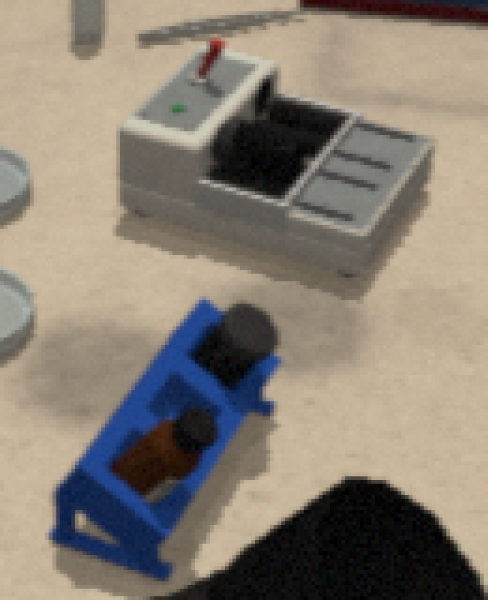

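The top crop shows the lid centre at zoom (238,277), the bottle cap at (70,280) and the empty well at (168,243). The mill corners and red toggle are clear in both crops. The side crop has the lid top at about (250,332). Now I'll cast the rays.

```bash
cat > h.py <<'E'
import numpy as np,cv2
from scipy.spatial.transform import Rotation as Ro
C={n:np.load(n+"0.npz") for n in("top","side")}
Z={"top":(4,220,180),"side":(3.75,290,150)}
def ray(v,p,zoom=True):
    p=np.array(p,float)
    if zoom: f,a,b=Z[v]; p=(p+.5)/f-.5+[a,b]
    d=C[v]["pose"][:3,:3]@np.linalg.inv(C[v]["K"])@[*p,1]
    return C[v]["pose"][:3,3],d/np.linalg.norm(d)
def onz(v,p,z,zoom=True):
    o,d=ray(v,p,zoom);return o+d*(z-o[2])/d[2]
def tri(a,b,zoom=True):
    o1,d1=ray("top",a,zoom);o2,d2=ray("side",b,zoom)
    s=np.linalg.lstsq(np.c_[d1,-d2],o2-o1,rcond=None)[0]
    p,q=o1+s[0]*d1,o2+s[1]*d2
    return (p+q)/2,np.linalg.norm(p-q)
def fit(M,W):
    M=np.array(M)[:,:2];W=np.array(W)[:,:2];m,w=M.mean(0),W.mean(0)
    a=((M-m)@[1,1j]).conj()@((W-w)@[1,1j]);y=np.angle(a);R=np.array([[np.cos(y),-np.sin(y)],[np.sin(y),np.cos(y)]])
    t=w-R@m;return t,np.degrees(y),W-(M@R.T+t)
E
python3 - <<'E'
from h import *
np.set_printoptions(precision=4,suppress=True)
M={"top":[((528,43),89,66,72),((732,70),89,-66,72),((517,138),32,66,72),((724,160),32,-66,72),((513,239),-28,66,48),((707,262),-28,-66,48),((493,325),-87,66,42),((697,349),-87,-66,42)],
"side":[((120,130),89,66,72),((197,50),89,-66,72),((278,63),32,-66,72),((290,207),-28,66,48),((357,115),-28,-66,48),((357,236),-87,66,42),((434,143),-87,-66,42)]}
for v in M:
    W=[onz(v,m[0],m[3]/1e3) for m in M[v]];t,y,r=fit([np.array(m[1:])/1e3 for m in M[v]],W);print(v,t,y);print((r*1e3).round(1).tolist())
print("switch tip",tri((652,103),(216,48)))
print("lid",tri((238,277),(250,332)),"cap",tri((70,280),(196,430)))
print("lid at z65.7",onz("top",(238,277),.0657),onz("side",(250,332),.0657))
print("cap at z81",onz("top",(70,280),.0813),onz("side",(196,430),.0813))
print("well",onz("top",(168,243),.038),onz("side",(187,397),.038))
for n,k in(("top",(slice(200,270),slice(215,305))),("side",(slice(220,310),slice(295,375)))):
    I=C[n]["img"];h=cv2.cvtColor(I,cv2.COLOR_RGB2HSV)
    m=np.zeros(I.shape[:2],np.uint8);m[k]=cv2.inRange(h,(105,120,40),(125,255,255))[k]
    c=max(cv2.findContours(m,0,2)[0],key=cv2.contourArea);q=cv2.approxPolyDP(cv2.convexHull(c),2.,True)[:,0]
    print(n,q.tolist(),cv2.minAreaRect(c))
E
```

```text
top [ 0.5899 -0.0428] -6.862316422910185
[[1.9, -2.0], [0.1, 2.7], [-1.1, -1.2], [0.6, 2.4], [-3.3, -6.6], [-2.1, 3.0], [1.5, -0.8], [2.3, 2.6]]
side [ 0.5885 -0.036 ] -6.987420896249792
[[-0.6, -3.7], [2.1, 7.0], [-0.7, -1.5], [-5.6, -3.8], [-2.2, 1.8], [6.8, -2.8], [0.1, 3.0]]
switch tip (array([ 0.6452, -0.0622,  0.101 ]), np.float64(0.00316820369852009))
lid (array([0.5425, 0.1902, 0.0726]), np.float64(0.0014334983178516442)) cap (array([0.5406, 0.291 , 0.0861]), np.float64(0.0017517801688739431))
lid at z65.7 [0.5432 0.1911 0.0657] [0.544  0.1817 0.0657]
cap at z81 [0.5415 0.2923 0.0813] [0.5414 0.2858 0.0813]
well [0.5649 0.2393 0.038 ] [0.5693 0.2154 0.038 ]
top [[293, 228], [290, 253], [232, 248], [231, 229], [239, 222]] ((261.4405822753906, 237.59405517578125), (62.28933334350586, 26.567493438720703), 5.710593223571777)
side [[363, 245], [361, 259], [334, 303], [304, 293], [305, 281], [344, 230]] ((334.3271789550781, 267.837158203125), (36.223716735839844, 74.61698150634766), 31.534791946411133)
```

```bash
cat >> h.py <<'E'
def go(pos,R=None,say=True):
    from plant import ctrl
    o=ctrl.get_obs();R0=Ro.from_euler("xyz",o["orientation"],degrees=True)
    s=R0.inv().apply(np.array(pos)-o["tool_pos"])*100;r=(R0.inv()*(R or R0)).as_rotvec(degrees=True)
    print("shift cm",s.round(2),"turn",r.round(1),"rows",round(max(np.linalg.norm(s)/4.17,np.linalg.norm(r)/7.16),1))
def down(yaw,tilt=0): return Ro.from_euler("z",yaw,degrees=True)*Ro.from_euler("y",-tilt,degrees=True)*Ro.from_matrix(np.diag([-1.,1,-1]))
E
python3 - <<'E'
from h import *
go([.4,-.15,.3],down(-5)); 
L=np.array([.543,.189,.067]);a=Ro.from_euler("z",-5,degrees=True).apply([-.5,0,.866])
print(L+a*.06,L-a*.024)
E
```

```text
shift cm [-34.7   42.56 -10.79] turn [ 0.1 -0.  20.1] rows 13.4
[0.51311416 0.19161467 0.11896   ] [0.55495434 0.18795413 0.046216  ]
```

>>> send_rows([
  [[-35, 43, -11, 0, 0, 20], [-35, 43, -11, 0, 0, 20], [-35, 43, -11, 0, 0, 20], [-35, 43, -11, 0, 0, 20], [-35, 43, -11, 0, 0, 20], [-35, 43, -11, 0, 0, 20], [-35, 43, -11, 0, 0, 20], [-35, 43, -11, 0, 0, 20]],
])

```text
clock: 0.77
tool_pos: [0.3091, -0.3513, 0.2573]
orientation: [180.0, -0.0, 175.1]
force: [1.6, 0.0, 1.0]
opening: 0.0877
gripper_force: 0.0
```

```bash
python3 - <<'E'
from h import *
from plant import ctrl
o=ctrl.get_obs();print(o["clock"],o["tool_pos"],o["orientation"])
go([.5,.19,.17],down(-5,30))
E
```

```text
0.7667 [ 0.30905899 -0.35130733  0.25732301] [ 1.79985520e+02 -6.26530684e-03  1.75095364e+02]
shift cm [-14.4   55.56   8.74] turn [  0.  -30.    0.1] rows 13.9
```

>>> send_rows([
  [[-14.4, 55.5, 4, 0, 0, 0], [-14.4, 55.5, 4, 0, 0, 0], [-14.4, 55.5, 4, 0, 0, 0], [-14.4, 55.5, 4, 0, 0, 0], [-14.4, 55.5, 4, 0, 0, 0], [-14.4, 55.5, 4, 0, 0, 0], [-14.4, 55.5, 4, 0, 0, 0], [-14.4, 55.5, 4, 0, 0, 0]],
])

```text
clock: 1.43
tool_pos: [0.4195, -0.0375, 0.2341]
orientation: [180.0, 0.0, 175.1]
force: [1.0, -0.7, 0.1]
opening: 0.0875
gripper_force: 0.0
```

```bash
python3 - <<'E'
from h import *
from plant import ctrl
o=ctrl.get_obs();print(o["clock"],o["tool_pos"],o["orientation"])
go([.5,.19,.14],down(-5,30))
E
```

```text
1.4333 [ 0.4194881  -0.03752379  0.23407506] [1.79971634e+02 4.10387940e-02 1.75135847e+02]
shift cm [-6.09 23.35  9.42] turn [  0.1 -30.    0.1] rows 6.2
```

>>> send_rows([
  [[-6.1, 23.4, 9.4, 0, -30, 0], [-6.1, 23.4, 9.4, 0, -30, 0], [-6.1, 23.4, 9.4, 0, -30, 0], [-6.1, 23.4, 9.4, 0, -30, 0], [-6.1, 23.4, 9.4, 0, -30, 0], [-6.1, 23.4, 9.4, 0, -30, 0], [-6.1, 23.4, 9.4, 0, -30, 0], [-6.1, 23.4, 9.4, 0, -30, 0]],
])

```text
clock: 2.1
tool_pos: [0.5023, 0.1155, 0.1696]
orientation: [178.8, 27.6, 177.4]
force: [0.4, -0.8, -1.2]
opening: 0.0874
gripper_force: 0.0
```

```bash
cat >> h.py <<'E'
def proj(v,P):
    T=np.linalg.inv(C[v]["pose"]);q=C[v]["K"]@(T[:3,:3]@np.array(P)+T[:3,3]);return q[:2]/q[2]
def snap(tag,boxes,marks=()):
    # boxes: {view:(u0,v0,w,h,f)}; marks: world points drawn as crosses, both crops side by side
    from plant import ctrl
    out=[]
    for v,(u,w,a,b,f) in boxes.items():
        I=ctrl.snapshot(v)["img"];np.save(f"{tag}_{v}.npy",I);J=cv2.resize(I[w:w+b,u:u+a,::-1],None,fx=f,fy=f,interpolation=3)
        for P in marks:
            q=(proj(v,P)-[u,w]+.5)*f-.5;cv2.drawMarker(J,tuple(int(round(x)) for x in q),(0,255,0),0,9,1)
        out.append(J)
    H=max(j.shape[0] for j in out);cv2.imwrite(f"pics/{tag}.png",np.hstack([cv2.copyMakeBorder(j,0,H-j.shape[0],0,4,0) for j in out]))
E
python3 - <<'E'
from h import *
from plant import ctrl
o=ctrl.get_obs();R=Ro.from_euler("xyz",o["orientation"],degrees=True);print(o["clock"],o["tool_pos"],o["orientation"],o["opening"])
g=[o["tool_pos"]+R.apply([0,s*o["opening"]/2,0]) for s in(1,-1)]
snap("pre",{"top":(220,190,100,100,4),"side":(290,190,100,130,4)},g+[[.543,.189,.067]])
E
```

```text
2.1 [0.50225446 0.11545601 0.16962184] [178.81930057  27.63542659 177.40811693] 0.08741751899688141
```

View pics/pre.png

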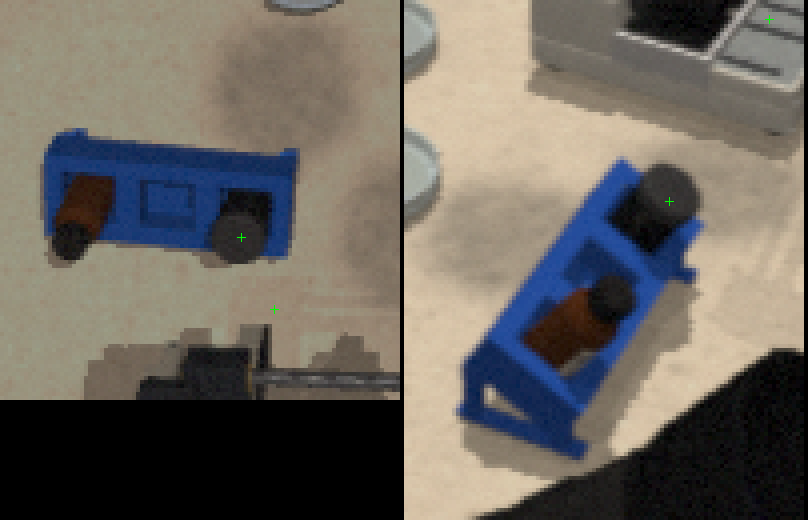

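The left crop (top view) shows the rack with the lid mark centred at (241,237), and part of the gripper at the bottom around (265,325). The right crop (side view) shows the lid mark well centred at (669,201), with no gripper in frame. I'll finish the approach.

```bash
python3 - <<'E'
from h import *
go([.505,.19,.135],down(-5,30))
E
```

```text
shift cm [1.5  7.7  3.04] turn [ 2.  -2.6  1.9] rows 2.0
```

>>> send_rows([
  [[1.5, 7.7, 3, 2, -2.6, 1.9], [1.5, 7.7, 3, 2, -2.6, 1.9], [1.5, 7.7, 3, 2, -2.6, 1.9], [1.5, 7.7, 3, 2, -2.6, 1.9], [1.5, 7.7, 3, 2, -2.6, 1.9]],
])

```text
clock: 2.62
tool_pos: [0.5064, 0.1209, 0.1621]
orientation: [178.5, 27.2, 177.6]
force: [-0.1, -0.6, -0.7]
opening: 0.0873
gripper_force: 0.0
```

```bash
python3 - <<'E'
from h import *
from plant import ctrl
o=ctrl.get_obs();R=Ro.from_euler("xyz",o["orientation"],degrees=True);print(o["clock"],o["tool_pos"],o["orientation"],o["opening"],o["joint_pos"])
g=[o["tool_pos"]+R.apply([0,s*o["opening"]/2,0]) for s in(1,-1)]
snap("pre2",{"top":(210,190,110,140,3.5),"side":(290,130,110,160,3.5)},g+[[.543,.189,.067]])
E
```

```text
2.6167 [0.50643858 0.12086816 0.16210235] [178.46413557  27.2163266  177.60143819] 0.08725893051769756 [  44.45906008   -8.99588423  -58.22446128   43.78179574  -27.10592885
 -173.60402097]
```

View pics/pre2.png

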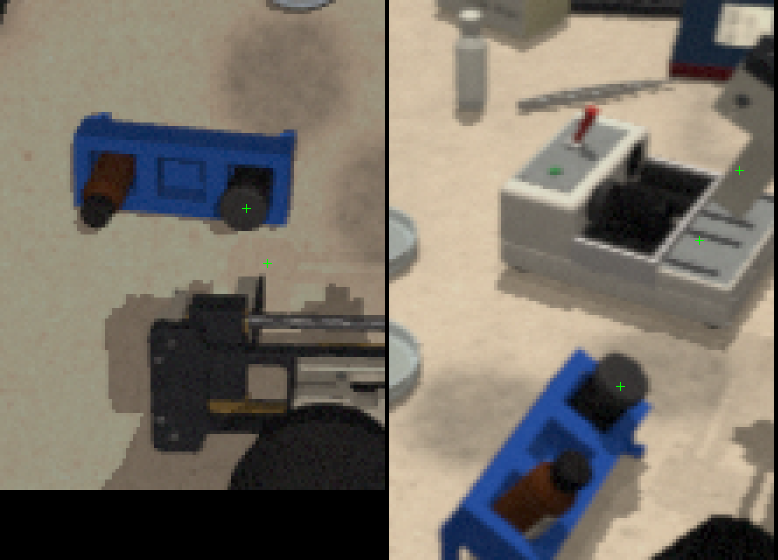

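The top view puts the +y pad's inner face on its mark laterally, so y is good. Both views show the open tips sitting about 13 mm behind the TCP, because the fingers swing on an arc. The arm stopped with j3 and j6 at their limits, so a 30° tool tilt is out of reach. I'll use 15° instead, since the pads hold the lid at any tilt about rack y.

```bash
python3 - <<'E'
from h import *
go([.532,.191,.115],down(-5,15))
E
```

```text
shift cm [0.15 6.95 5.42] turn [ 2.5 12.2  2.6] rows 2.1
```

>>> send_rows([
  [[0, 0, 0, 2.5, 12.2, 2.6], [0, 0, 0, 2.5, 12.2, 2.6], [0, 0, 0, 2.5, 12.2, 2.6], [0, 0, 0, 2.5, 12.2, 2.6]],
])

```text
clock: 3.05
tool_pos: [0.5085, 0.1245, 0.1635]
orientation: [179.8, 14.9, 175.0]
force: [1.7, 1.2, 1.6]
opening: 0.0875
gripper_force: 0.0
```

```bash
python3 - <<'E'
from h import *
from plant import ctrl
o=ctrl.get_obs();print(o["clock"],o["tool_pos"],o["orientation"],o["joint_pos"])
go([.532,.191,.115],down(-5,15))
E
```

```text
3.05 [0.50851664 0.1244539  0.16349566] [179.84192755  14.86517669 174.98981002] [  43.95381522   -1.81909221  -39.03172522   16.04362756  -43.918572
 -149.67595577]
shift cm [-0.46  6.82  5.16] turn [ 0.2 -0.1 -0. ] rows 2.1
```

>>> send_rows([
  [[-0.5, 6.8, 5.2, 0, 0, 0], [-0.5, 6.8, 5.2, 0, 0, 0], [-0.5, 6.8, 5.2, 0, 0, 0], [-0.5, 6.8, 5.2, 0, 0, 0], [-0.5, 6.8, 5.2, 0, 0, 0]],
])

```text
clock: 3.47
tool_pos: [0.5299, 0.1866, 0.1126]
orientation: [-179.9, 15.0, 175.1]
force: [-0.0, -0.9, -0.1]
opening: 0.0874
gripper_force: 0.0
```

```bash
python3 - <<'E'
from h import *
from plant import ctrl
o=ctrl.get_obs();print(o["clock"],o["tool_pos"],o["orientation"],o["joint_pos"])
go([.5504,.1896,.0433],down(-5,15))
E
```

```text
3.4667 [0.52994231 0.18663637 0.1126051 ] [-179.87535485   14.96002741  175.08118165] [  47.54363054    5.80450172  -40.01487433   20.1408094   -36.75042023
 -157.90045822]
shift cm [-0.16  0.49  7.21] turn [-0.1 -0.   0.1] rows 1.7
```

>>> send_rows([
  [[-0.15, 0.4, 3.6, 0, 0, 0], [-0.15, 0.4, 7.2, 0, 0, 0], [-0.15, 0.4, 7.2, 0, 0, 0], [-0.15, 0.4, 7.2, 0, 0, 0], [-0.15, 0.4, 7.2, 0, 0, 0]],
])

```text
clock: 3.88
tool_pos: [0.5513, 0.1892, 0.0459]
orientation: [180.0, 15.1, 175.0]
force: [0.5, -0.1, 0.1]
opening: 0.0873
gripper_force: 0.0
```

```bash
python3 - <<'E'
from h import *
from plant import ctrl
o=ctrl.get_obs();R=Ro.from_euler("xyz",o["orientation"],degrees=True)
print(o["tool_pos"],o["orientation"]);go([.5504,.1896,.0433],down(-5,15))
I=ctrl.snapshot("top");import cv2
snap("gr",{"top":(230,210,90,90,4),"side":(300,200,100,110,4)},[[.543,.190,.066]])
E
```

```text
[0.55131166 0.18917323 0.04587748] [179.98138412  15.07601021 174.98252296]
shift cm [0.16 0.03 0.22] turn [ 0.   0.1 -0. ] rows 0.1
```

View pics/gr.png

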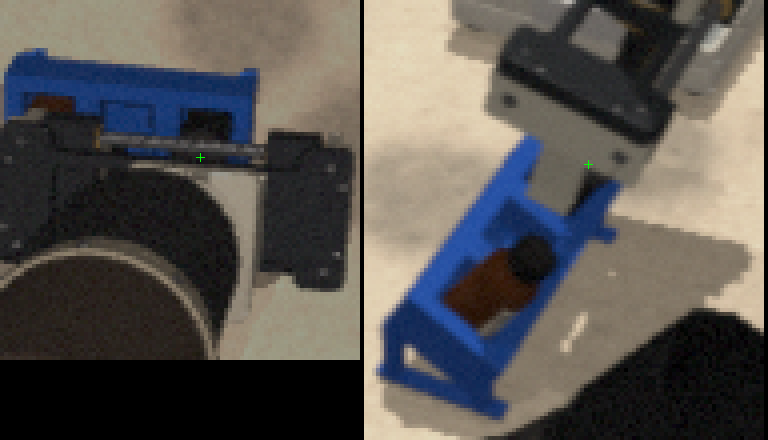

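The fingers straddle the lid in both views: the side view shows the near finger beside the pot at (560,170), and the bottle is clear. Closing now.

>>> send_rows([
  [[0.1, 0, 0.2, 0, 0, 0], [0.1, 0, 0.2, 0, 0, 0], [0.1, 0, 0.2, 0, 0, 0], [0.1, 0, 0.2, 0, 0, 0], [0.1, 0, 0.2, 0, 0, 0], [0.1, 0, 0.2, 0, 0, 0], [0.1, 0, 0.2, 0, 0, 0], [0.1, 0, 0.2, 0, 0, 0]],
], fingers=0)

```text
clock: 4.7
tool_pos: [0.5505, 0.1895, 0.0417]
orientation: [-180.0, 15.0, 175.0]
force: [-0.1, -0.6, 0.4]
opening: 0.0399
gripper_force: 0.0
```

>>> send_rows([
  [[0, 0, 0, 0, 0, 0], [0, 0, 0, 0, 0, 0], [0, 0, 0, 0, 0, 0], [0, 0, 0, 0, 0, 0]],
])

```text
clock: 5.03
tool_pos: [0.5505, 0.1896, 0.0418]
orientation: [-180.0, 15.0, 175.0]
force: [-0.2, 0.4, -0.3]
opening: 0.032
gripper_force: 30.0
```

```bash
python3 - <<'E'
from h import *
from plant import ctrl
o=ctrl.get_obs();print(o["clock"],o["tool_pos"],o["orientation"],o["opening"],o["gripper_force"],o["force"])
a=Ro.from_euler("z",-5,degrees=True).apply([-.5,0,.866])
go(o["tool_pos"]+a*.06)
E
```

```text
5.0333 [0.55051678 0.18961909 0.0417683 ] [-179.97237443   14.98768564  175.03300519] 0.03196818780673941 29.997965097427368 [-0.17972128  0.43093439 -0.30192397]
shift cm [ 1.55 -0.   -5.8 ] turn [0. 0. 0.] rows 1.4
```

>>> send_rows([
  [[0.5, 0, -2, 0, 0, 0], [1.1, 0, -4, 0, 0, 0], [1.6, 0, -6, 0, 0, 0], [1.6, 0, -8, 0, 0, 0], [1.6, 0, -10, 0, 0, 0], [1.6, 0, -10, 0, 0, 0], [1.6, 0, -10, 0, 0, 0]],
])

```text
clock: 5.62
tool_pos: [0.5095, 0.1939, 0.1353]
orientation: [179.9, 15.1, 175.0]
force: [0.3, 0.2, -0.7]
opening: 0.0319
gripper_force: 30.0
```

```bash
python3 - <<'E'
from h import *
from plant import ctrl
o=ctrl.get_obs();R=Ro.from_euler("xyz",o["orientation"],degrees=True);print(o["clock"],o["tool_pos"],o["orientation"],o["opening"],o["gripper_force"],o["force"])
p=o["tool_pos"]; g=p+R.apply([0,0,-.019]); a=Ro.from_euler("z",-5,degrees=True).apply([-.5,0,.866])
snap("up",{"top":(230,200,90,90,4),"side":(300,140,105,150,4)},[p,g,g+a*.005,g-a*.047])
E
```

```text
5.6167 [0.50952835 0.19387538 0.13533682] [179.89634803  15.06499436 175.01430318] 0.031938610794139614 29.9982351064682 [ 0.31193585  0.20346917 -0.72303749]
```

View pics/up.png

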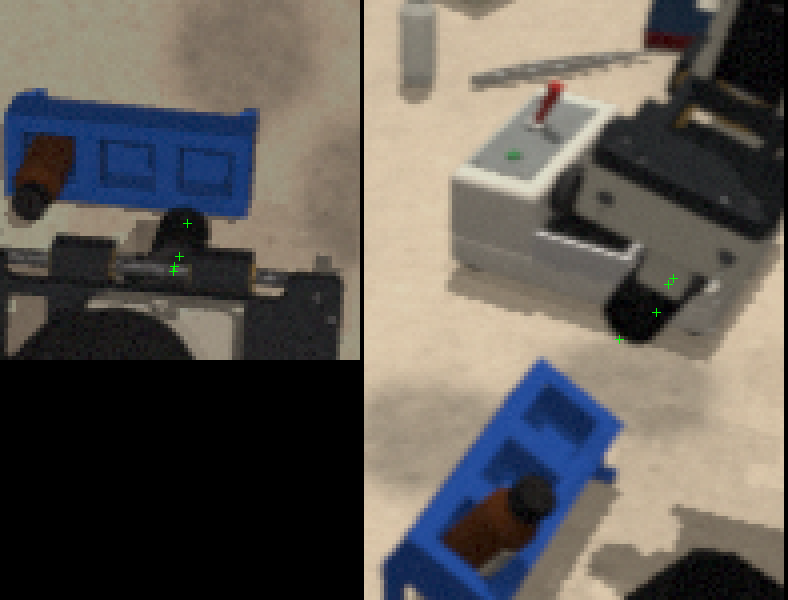

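The pot has been drawn out cleanly: the empty well is at (205,170) in the top crop, and the pot's dark body shows below the fingers in the side crop at (635,315). Next I'll refine the lane from the roller and rib pixels and work out the carry.

```bash
python3 - <<'E'
from h import *
np.set_printoptions(precision=2,suppress=True,linewidth=200)
t=np.array([.5899,-.0421]);y=-6.9
def tomill(P,yaw=y): return Ro.from_euler("z",-yaw,degrees=True).apply(P-np.r_[t,0])*1e3
def tow(m): return Ro.from_euler("z",y,degrees=True).apply(np.array(m)/1e3)+np.r_[t,0]
I=cv2.cvtColor(C["top"]["img"],cv2.COLOR_RGB2GRAY).astype(np.float32)
def prof(mx,z,ys):
    q=np.array([proj("top",tow([mx,v,z])) for v in ys],np.float32);return cv2.remap(I,q[:,0][None],q[:,1][None],1)[0]
ys=np.arange(-70,71,2.)
print(ys[:36])
for mx,z in((0,46),(-15,46),(-70,45),(-60,45),(-50,45)): print(mx,prof(mx,z,ys).astype(int).tolist())
xs=np.arange(-100,-14,2.)
for my in(-34,0,-60):
    q=np.array([proj("top",tow([v,my,48 if v>-32 else 42])) for v in xs],np.float32);print("x",my,list(zip(xs.astype(int).tolist(),cv2.remap(I,q[:,0][None],q[:,1][None],1)[0].astype(int).tolist())))
E
```

```text
[-70. -68. -66. -64. -62. -60. -58. -56. -54. -52. -50. -48. -46. -44. -42. -40. -38. -36. -34. -32. -30. -28. -26. -24. -22. -20. -18. -16. -14. -12. -10.  -8.  -6.  -4.  -2.   0.]
0 [139, 137, 145, 146, 119, 80, 64, 45, 30, 22, 22, 28, 24, 19, 23, 45, 90, 106, 126, 143, 144, 115, 66, 37, 27, 23, 25, 25, 24, 26, 39, 88, 108, 122, 143, 151, 148, 147, 148, 143, 101, 56, 28, 17, 18, 14, 16, 18, 18, 16, 17, 20, 20, 14, 18, 18, 17, 18, 25, 14, 17, 19, 18, 22, 64, 93, 118, 137, 94, 83, 85]
-15 [139, 133, 135, 136, 108, 77, 63, 49, 31, 18, 21, 24, 26, 27, 19, 44, 76, 101, 113, 138, 146, 118, 71, 32, 19, 21, 22, 22, 25, 25, 53, 85, 112, 141, 147, 148, 148, 148, 147, 148, 116, 64, 26, 21, 15, 14, 17, 15, 19, 16, 16, 18, 15, 21, 21, 18, 14, 11, 16, 19, 20, 24, 21, 19, 47, 103, 131, 142, 112, 84, 90]
-70 [139, 136, 132, 131, 130, 115, 109, 109, 99, 73, 89, 103, 108, 109, 108, 107, 108, 108, 107, 107, 106, 104, 104, 105, 105, 106, 105, 100, 94, 85, 86, 96, 101, 100, 102, 104, 103, 102, 102, 104, 104, 109, 101, 80, 94, 103, 106, 107, 107, 109, 107, 105, 104, 104, 105, 104, 104, 105, 106, 106, 10
[... 1595 characters left out ...]
, 105), (-44, 105), (-42, 106), (-40, 109), (-38, 107), (-36, 106), (-34, 98), (-32, 98), (-30, 143), (-28, 135), (-26, 142), (-24, 149), (-22, 149), (-20, 147), (-18, 149), (-16, 148)]
x -60 [(-100, 139), (-98, 139), (-96, 139), (-94, 142), (-92, 140), (-90, 132), (-88, 118), (-86, 133), (-84, 123), (-82, 116), (-80, 113), (-78, 112), (-76, 112), (-74, 114), (-72, 114), (-70, 113), (-68, 114), (-66, 112), (-64, 111), (-62, 111), (-60, 112), (-58, 112), (-56, 112), (-54, 113), (-52, 113), (-50, 112), (-48, 111), (-46, 109), (-44, 109), (-42, 111), (-40, 112), (-38, 112), (-36, 112), (-34, 91), (-32, 98), (-30, 134), (-28, 85), (-26, 84), (-24, 88), (-22, 87), (-20, 82), (-18, 78), (-16, 81)]
```

```bash
cat >> h.py <<'E'
t0=np.array([.5899,-.0408,0]);Y=-6.9
def mw(m): return Ro.from_euler("z",Y,degrees=True).apply(np.array(m)/1e3)+t0
def wm(P): return Ro.from_euler("z",-Y,degrees=True).apply(np.array(P)-t0)*1e3
E
python3 - <<'E'
from h import *
print(mw([-75,-34,180]));go(mw([-75,-34,180]),down(Y,-15))
E
```

```text
[ 0.51135855 -0.06554349  0.18      ]
shift cm [ -3.59 -25.72  -3.82] turn [-0.1 29.9  1.9] rows 6.3
```

>>> send_rows([
  [[0, 0, -4, 0, 0, 0], [-3.6, -25.7, -3.8, 0, 30, 1.9], [-3.6, -25.7, -3.8, 0, 30, 1.9], [-3.6, -25.7, -3.8, 0, 30, 1.9], [-3.6, -25.7, -3.8, 0, 30, 1.9], [-3.6, -25.7, -3.8, 0, 30, 1.9], [-3.6, -25.7, -3.8, 0, 30, 1.9], [-3.6, -25.7, -3.8, 0, 30, 1.9]],
])

```text
clock: 6.38
tool_pos: [0.5121, -0.0691, 0.1769]
orientation: [-179.9, -15.4, 172.9]
force: [0.2, 0.6, -0.9]
opening: 0.0319
gripper_force: 30.0
```

```bash
python3 - <<'E'
from h import *
from plant import ctrl
o=ctrl.get_obs();print(o["clock"],wm(o["tool_pos"]),o["orientation"],o["joint_pos"].round(0),o["opening"])
go(mw([-62,-34,110]),down(Y,-15))
E
```

```text
6.3833 [-73.8806371  -37.42916645 176.86580287] [-179.85140657  -15.40062456  172.88366649] [  10.   17.   -6.   -4.  -81. -106.] 0.03194524965115462
shift cm [-2.92  0.36  6.13] turn [-0.1 -0.4 -0.2] rows 1.6
```

>>> send_rows([
  [[-2.9, 0.35, 6.1, 0, 0, 0], [-2.9, 0.35, 6.1, 0, 0, 0], [-2.9, 0.35, 6.1, 0, 0, 0], [-2.9, 0.35, 6.1, 0, 0, 0], [-2.9, 0.35, 6.1, 0, 0, 0]],
])

```text
clock: 6.8
tool_pos: [0.5248, -0.0631, 0.1146]
orientation: [-179.9, -15.0, 173.2]
force: [0.7, 0.0, -0.8]
opening: 0.032
gripper_force: 30.0
```

```bash
python3 - <<'E'
from h import *
from plant import ctrl
o=ctrl.get_obs();R=Ro.from_euler("xyz",o["orientation"],degrees=True);print(o["clock"],wm(o["tool_pos"]),o["orientation"])
m=wm(o["tool_pos"]);b=m+[4.9,0,-28.6];print("base?",b)
c=[mw(b+[15.8*np.cos(k),15.8*np.sin(k),0]) for k in np.arange(0,6.28,.52)]
snap("hold",{"side":(345,140,75,95,6)},c+[mw([-46,-34,42]),mw([-28,-34,48]),mw([-28,-66,48]),mw([-28,66,48])])
E
```

```text
6.8 [-61.95916545 -30.00954538 114.64259301] [-179.91969826  -15.01598325  173.16050684]
base? [-57.05916545 -30.00954538  86.04259301]
```

View pics/hold.png

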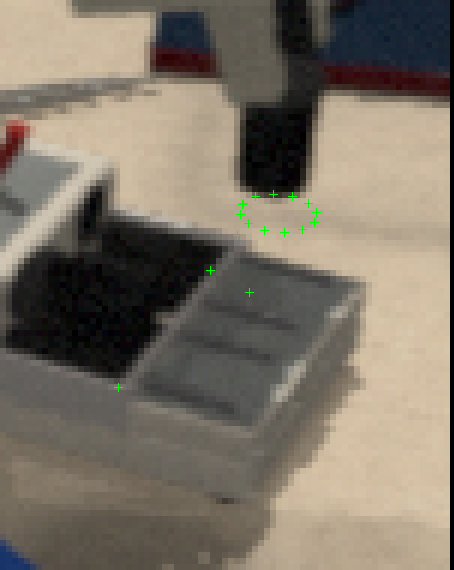

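The side crop shows the pot hanging upright, with its bottom edge at (272,195), about 6 px higher than predicted. The lane's ribs bracket the sill mark at (249,293). I'll lower it in steps and let contact give the true height.

```bash
python3 - <<'E'
from h import *
from plant import ctrl
o=ctrl.get_obs();print(o["clock"],wm(o["tool_pos"]),o["orientation"])
go(mw([-55,-34,80]),down(Y,-15))
I=np.load("hold_side.npy");g=cv2.cvtColor(I,cv2.COLOR_RGB2GRAY)
print(g[150:178,383:400])
E
```

```text
6.85 [-61.54567778 -29.69019007 115.33683058] [-179.95593922  -14.91875852  173.18548464]
shift cm [-1.54 -0.43  3.25] turn [-0.1  0.1  0.1] rows 0.9
[[ 91  88  94  93  94  97  95  92  82  62  37  37  38  33  35  33  37]
 [ 93  94  94  89  89  91  93  92  89  69  40  33  30  42  36  37  25]
 [ 91  90  92  94  94  92  94  90  90  73  38  36  34  30  34  35  34]
 [ 95  96  93  91  95  93  94  91  90  71  45  35  35  38  35  32  32]
 [ 98  95  94  93  97  95  96  94  94  72  42  39  32  37  32  38  44]
 [100  97  97  94  95  95  95  92  82  57  31  33  33  25  31  62  99]
 [107  97  92  89  88  88  88  84  70  39  29  30  29  31  43 101 150]
 [138 110  84  59  51  54  58  55  43  33  27  27  26  22  55 131 170]
 [168 137  77  32  26  17  20  23  23  20  18  14  13  14  58 134 176]
 [171 141  77  29  20   9  18  15  19  14   3   3   6  26  78 143 178]
 [171 138  61  10  12  18  10  14  17  14  17  11   7  24 100 159 181]
 [169 133  54  18   7  10  16  12   6  11   9   4   6  35 109 161 181]
 [173 135  58  16  20  17   5  12   9  11  11   7   0  46 130 178 186]
 [172 132  48  12  11  15  
[... 338 characters left out ...]
 39   9   5  12  17  16   8   4   4   4  34 105 162 184 189]
 [156 106  37   9   6  12  14  15  19   7   1   6  36 109 168 189 192]
 [168 133  53  15  11  15  10  12   5   0  11   9  54 131 178 188 191]
 [175 150  98  64  29  20  15  22  17  14  15  41  92 150 181 185 185]
 [181 175 167 144 102  80  65  55  51  68  73 103 147 177 183 184 184]
 [175 174 171 170 172 167 155 140 139 155 171 175 178 183 181 179 180]
 [170 167 167 166 171 173 175 171 169 170 172 175 174 175 173 174 176]
 [165 168 165 169 167 167 172 167 166 162 162 165 164 165 168 168 173]
 [166 165 165 164 168 168 166 166 163 160 163 160 162 163 162 165 165]
 [169 167 169 169 169 171 173 171 169 167 165 162 161 161 166 167 170]]
```

```bash
python3 - <<'E'
from h import *
b=C["side"]["img"].astype(int)
def show(f,r,c):
    I=np.load(f).astype(int);d=abs(I-b).sum(2)>45;g=I.mean(2)
    for y in range(*r): print(y,''.join(('#' if g[y,x]<50 else '+' if d[y,x] else '.') for x in range(*c)))
print("pre2 marks",proj("side",[.5064,.1209+.0436,.1621]),proj("side",[.5064,.1209-.0436,.1621]));show("pre2_side.npy",(165,205),(360,405))
P=mw([-62,-30,114.6]);print("hold tcp",proj("side",P),"base28.6",proj("side",mw([-57,-30,86])),"top",proj("side",mw([-57,-30,138])));show("hold_side.npy",(140,178),(375,405))
E
```

```text
pre2 marks [378.77371516 198.92809533] [389.10041944 177.71872375]
165 .....++.....+...............+++++++++++++++++
166 +....++.......................+++++++++++++++
167 +.........................+....++++++++++++++
168 +.+..............................++++++++++++
169 ........+.............+..........++++++++++++
170 ...............+...+.........+..+++++++++++++
171 ..............+................++++++++++++++
172 ##..+++......+.................++++++++++++++
173 ##.....++................+....+++++++++++++++
174 ##...+........................+++++++++++++++
175 ##.............+.............++++++++++++++++
176 ##.............+............+++++++++++++++++
177 #######.........+.....+....++++++++++++++++..
178 ###########................++++++++++++++++..
179 ###############.......+...++++++++++++++++...
180 ..#################......++++++++++++++++....
181 .#####################....++++++++++++++....+
182 #####################.....+++++++++++++..+..+
183 ####################.....+++..+++++++++..+...
184 ####################.....+.+++++..+++........
185 ###################.+...+++++
[... 1702 characters left out ...]

158 .........++###########++......
159 .........++###########++......
160 .........++###########+.......
161 .........++###########+.......
162 .........++###########+.......
163 .........+############+.......
164 .........+###########++.......
165 .........+###########++.......
166 .........+###########++.......
167 .........+###########++.......
168 .........+###########+........
169 .........+###########+........
170 .........++#########++........
171 .........+++########++........
172 ...........++++++++++.........
173 ...............++.............
174 ..............................
175 ..............................
176 ..............................
177 ..+...........................
```

>>> send_rows([
  [[-1.3, -0.43, 2.4, 0, 0, 0], [-1.3, -0.43, 2.4, 0, 0, 0], [-1.3, -0.43, 2.4, 0, 0, 0], [-1.3, -0.43, 2.4, 0, 0, 0], [-1.3, -0.43, 2.4, 0, 0, 0]],
])

```text
clock: 7.27
tool_pos: [0.531, -0.0677, 0.0891]
orientation: [-180.0, -14.9, 173.2]
force: [0.1, -0.3, -1.1]
opening: 0.0322
gripper_force: 30.0
```

```bash
python3 - <<'E'
from h import *
from plant import ctrl
o=ctrl.get_obs();R=Ro.from_euler("xyz",o["orientation"],degrees=True);print(o["clock"],wm(o["tool_pos"]),o["orientation"],o["force"])
I=ctrl.snapshot("top")["img"].astype(int);np.save("h2_top.npy",I)
d=abs(I-C["top"]["img"].astype(int)).sum(2)>50
for k in(-66,-80,-100,-120): print(k,[proj("top",o["tool_pos"]+R.apply([x,y/1e3,k/1e3])).round(1).tolist() for x in(0,) for y in(-96.5,0,96.5)])
g=I.mean(2)
for y in range(212,285,2): print(y,''.join(('#' if g[y,x]<50 else '+' if d[y,x] else '.') for x in range(320,430)))
E
```

```text
7.2667 [-55.2572215  -33.80607901  89.10950798] [-179.99084886  -14.87606318  173.18395541] [ 0.08677693 -0.26206137 -1.0755145 ]
-66 [[433.8, 251.6], [390.7, 246.5], [347.9, 241.5]]
-80 [[435.7, 250.0], [391.9, 244.9], [348.4, 239.8]]
-100 [[438.4, 247.6], [393.6, 242.4], [349.2, 237.2]]
-120 [[441.3, 245.2], [395.5, 239.8], [350.1, 234.5]]
212 ++++++++++++++++++++++++#++.+.++++++##++++++++++++++++++++++++++++++++++++++++++++++++++#+++#++##+######+#+###
214 +++++++++++++++++++++++##++.++++...+##++++++++++++++++++++++++++++++++++#++##+########+######+################
216 ++++++++++++++++++++++++#++++++++++.##++.....+++++++++++++++++###++++##+##+#++################################
218 ++++++++++++++++++++++++##+++.++++++##......+++++.###########+###########################++++#################
220 +++++++++++++++++++++++####++.++++++##..#########+###################################++++++++++++#############
222 +++++++++++++++++++++++###+++++++++####################################################+++++++++.++.++########
224 +++++++++++++++++++++++####++.+++++###########################
[... 2798 characters left out ...]
++++++++++
274 ++++++++++++++++++++++++++++++++#+.++#######+.++++++++++++++++++++++++++++++++++++++++++++++++++++++++++++++++
276 ++++++++++++++++++++++++++++++++##+.++#######+++++++++++++++++++++++++++++++++++++++++++++++++++++++++++++++++
278 +++++++++++++++++++++++++++++++++##++++######+.+++++++++++++++++++++++++++++++++++++++++++++++++++++++++++++++
280 +++++++++++++++++++++++++++++++++##+.+########++++++++++++++++++++++++++++++++++++++++++++++++++++++++++++++++
282 ++++++++++++++++++++++++++++++++++##+++#######+.++++++++++++++++++++++++++++++++++++++++++++++++++++++++++++++
284 +++++++++++++++++++++++++++++++++++++.+########+++++++++++++++++++++++++++++++++++++++++++++++++++++++++++++++
```

>>> send_rows([
  [[-0.1, 0, 0.4, 0, 0, 0], [-0.2, 0, 0.8, 0, 0, 0], [-0.3, 0, 1.2, 0, 0, 0], [-0.3, 0, 1.2, 0, 0, 0], [-0.3, 0, 1.2, 0, 0, 0]],
])

```text
clock: 7.73
tool_pos: [0.5297, -0.0681, 0.0746]
orientation: [-180.0, -15.1, 173.1]
force: [0.5, -0.0, -1.4]
opening: 0.0318
gripper_force: 30.0
```

>>> send_rows([
  [[-0.05, 0, 0.2, 0, 0, 0], [-0.1, 0, 0.4, 0, 0, 0], [-0.1, 0, 0.4, 0, 0, 0], [-0.1, 0, 0.4, 0, 0, 0]],
])

```text
clock: 8.07
tool_pos: [0.5298, -0.068, 0.0708]
orientation: [-180.0, -15.0, 173.1]
force: [-1.3, 0.4, 0.3]
opening: 0.0323
gripper_force: 30.0
```

>>> send_rows([
  [[-0.05, 0, 0.15, 0, 0, 0], [-0.1, 0, 0.3, 0, 0, 0], [-0.1, 0, 0.3, 0, 0, 0], [-0.1, 0, 0.3, 0, 0, 0]],
])

```text
clock: 8.4
tool_pos: [0.53, -0.068, 0.0677]
orientation: [-180.0, -15.0, 173.1]
force: [0.4, -0.2, -1.6]
opening: 0.032
gripper_force: 30.0
```

>>> send_rows([
  [[-0.05, 0, 0.15, 0, 0, 0], [-0.1, 0, 0.3, 0, 0, 0], [-0.1, 0, 0.3, 0, 0, 0], [-0.1, 0, 0.3, 0, 0, 0]],
])

```text
clock: 8.73
tool_pos: [0.5302, -0.0681, 0.0645]
orientation: [-180.0, -15.0, 173.1]
force: [0.4, -0.3, -1.3]
opening: 0.032
gripper_force: 30.0
```

>>> send_rows([
  [[-0.05, 0, 0.15, 0, 0, 0], [-0.1, 0, 0.3, 0, 0, 0], [-0.1, 0, 0.3, 0, 0, 0], [-0.1, 0, 0.3, 0, 0, 0]],
])

```text
clock: 9.07
tool_pos: [0.5303, -0.0682, 0.0628]
orientation: [-179.9, -15.0, 173.2]
force: [-2.4, 0.3, 9.2]
opening: 0.0321
gripper_force: 30.0
```

>>> send_rows([
  [[-0.05, 0, 0.15, 0, 0, 0], [-0.1, 0, 0.3, 0, 0, 0], [-0.1, 0, 0.3, 0, 0, 0], [-0.1, 0, 0.3, 0, 0, 0]],
])

```text
clock: 9.4
tool_pos: [0.5301, -0.0684, 0.0619]
orientation: [-179.9, -15.0, 173.2]
force: [-8.5, 3.5, 26.9]
opening: 0.032
gripper_force: 30.2
```

>>> send_rows([
  [[0.05, 0, -0.3, 0, 0, 0], [0.05, 0, -0.3, 0, 0, 0], [0.05, 0, -0.3, 0, 0, 0]],
])

```text
clock: 9.65
tool_pos: [0.5309, -0.0682, 0.0628]
orientation: [-180.0, -15.0, 173.2]
force: [-3.5, 2.3, 11.9]
opening: 0.0324
gripper_force: 30.1
```

>>> send_rows([
  [[0, 0.2, 0, 0, 0, 0], [0, 0.4, 0, 0, 0, 0], [0, 0.4, 0, 0, 0, 0], [0, 0.4, 0, 0, 0, 0]],
])

```text
clock: 9.98
tool_pos: [0.5309, -0.0656, 0.0627]
orientation: [-179.8, -15.1, 173.2]
force: [-4.2, -3.3, 11.5]
opening: 0.0321
gripper_force: 30.0
```

>>> send_rows([
  [[0, -0.4, 0, 0, 0, 0], [0, -0.8, 0, 0, 0, 0], [0, -0.8, 0, 0, 0, 0], [0, -0.8, 0, 0, 0, 0]],
])

```text
clock: 10.32
tool_pos: [0.5309, -0.0715, 0.0627]
orientation: [180.0, -15.0, 173.2]
force: [-2.8, 5.1, 11.0]
opening: 0.0321
gripper_force: 30.1
```

>>> send_rows([
  [[0, 0, -0.12, 0, 0, 0], [0, 0, -0.12, 0, 0, 0], [0, 0, -0.12, 0, 0, 0]],
])

```text
clock: 10.57
tool_pos: [0.531, -0.0718, 0.0629]
orientation: [-180.0, -15.0, 173.2]
force: [-1.2, 2.7, 6.7]
opening: 0.0317
gripper_force: 30.1
```

>>> send_rows([
  [[0, 0.4, 0, 0, 0, 0], [0, 0.8, 0, 0, 0, 0], [0, 0.9, 0, 0, 0, 0], [0, 0.9, 0, 0, 0, 0]],
])

```text
clock: 10.9
tool_pos: [0.5318, -0.0635, 0.0627]
orientation: [-179.9, -15.0, 173.2]
force: [-1.7, -2.3, 5.6]
opening: 0.0321
gripper_force: 30.0
```

>>> send_rows([
  [[0, -0.4, 0, 0, 0, 0], [0, -0.8, 0, 0, 0, 0], [0, -1.1, 0, 0, 0, 0], [0, -1.1, 0, 0, 0, 0]],
])

```text
clock: 11.23
tool_pos: [0.5313, -0.0733, 0.0628]
orientation: [179.9, -14.9, 173.2]
force: [-0.9, 4.0, 6.6]
opening: 0.032
gripper_force: 30.1
```

>>> send_rows([
  [[0.1, 0, -0.4, 0, 0, 0], [1.1, 0.5, -0.1, 0, 0, 0], [1.1, 0.5, -0.1, 0, 0, 0], [1.1, 0.5, -0.1, 0, 0, 0], [1.0, 0.5, 0.1, 0, 0, 0]],
])

```text
clock: 11.65
tool_pos: [0.5214, -0.0678, 0.0643]
orientation: [-180.0, -15.0, 173.2]
force: [-0.3, -0.2, -1.5]
opening: 0.0319
gripper_force: 30.0
```

>>> send_rows([
  [[-0.05, 0, 0.2, 0, 0, 0], [-0.1, 0, 0.4, 0, 0, 0], [-0.1, 0, 0.4, 0, 0, 0], [-0.1, 0, 0.4, 0, 0, 0]],
])

```text
clock: 11.98
tool_pos: [0.5211, -0.0681, 0.0596]
orientation: [-180.0, -15.1, 173.1]
force: [0.2, 0.9, -1.3]
opening: 0.0317
gripper_force: 30.0
```

>>> send_rows([
  [[0, 0, 0.15, 0, 0, 0], [-0.1, 0, 0.25, 0, 0, 0], [-0.1, 0, 0.25, 0, 0, 0]],
])

```text
clock: 12.23
tool_pos: [0.5219, -0.068, 0.0576]
orientation: [-180.0, -15.0, 173.2]
force: [-0.7, -0.4, 3.0]
opening: 0.0319
gripper_force: 30.0
```

>>> send_rows([
  [[0, 0, 0.1, 0, 0, 0], [0, 0, 0.2, 0, 0, 0], [0, 0, 0.2, 0, 0, 0]],
])

```text
clock: 12.48
tool_pos: [0.5221, -0.068, 0.0573]
orientation: [-180.0, -14.9, 173.2]
force: [-0.4, 1.4, 14.2]
opening: 0.0322
gripper_force: 30.0
```

>>> send_rows([
  [[0, 0.2, -0.18, 0, 0, 0], [0, 0.4, -0.18, 0, 0, 0], [0, 0.6, -0.18, 0, 0, 0], [0, 0.6, -0.18, 0, 0, 0]],
])

```text
clock: 12.82
tool_pos: [0.5222, -0.0632, 0.0576]
orientation: [-179.8, -15.0, 173.2]
force: [-0.1, -5.9, 4.2]
opening: 0.032
gripper_force: 30.0
```

>>> send_rows([
  [[0, -0.4, 0, 0, 0, 0], [0, -0.8, 0, 0, 0, 0], [0, -1.1, 0, 0, 0, 0], [0, -1.1, 0, 0, 0, 0]],
])

```text
clock: 13.15
tool_pos: [0.5223, -0.071, 0.0578]
orientation: [179.8, -14.9, 173.2]
force: [-0.5, 9.2, 8.5]
opening: 0.0319
gripper_force: 30.3
```

>>> send_rows([
  [[0, 0.3, -0.08, 0, 0, 0], [0, 0.6, -0.08, 0, 0, 0], [-0.2, 0.6, -0.13, 0, 0, 0], [-0.4, 0.6, -0.18, 0, 0, 0], [-0.4, 0.6, -0.18, 0, 0, 0]],
])

```text
clock: 13.57
tool_pos: [0.5257, -0.0673, 0.0581]
orientation: [-180.0, -15.1, 173.2]
force: [-2.7, 3.2, 7.4]
opening: 0.0322
gripper_force: 30.1
```

>>> send_rows([
  [[-0.2, 0, -0.05, 0, 0, 0], [-0.4, 0, -0.1, 0, 0, 0], [-0.4, 0, -0.1, 0, 0, 0], [-0.4, 0, -0.1, 0, 0, 0]],
])

```text
clock: 13.9
tool_pos: [0.5294, -0.068, 0.0585]
orientation: [-180.0, -15.1, 173.2]
force: [-3.3, 2.7, 9.4]
opening: 0.0323
gripper_force: 30.1
```

>>> send_rows([
  [[0, 0, -0.1, 0, 0, 0], [0, 0, -0.1, 0, 0, 0], [-0.2, 0, -0.15, 0, 0, 0], [-0.4, 0, -0.2, 0, 0, 0], [-0.4, 0, -0.2, 0, 0, 0]],
])

```text
clock: 14.32
tool_pos: [0.5341, -0.0687, 0.0585]
orientation: [-179.9, -15.1, 173.1]
force: [-3.0, 0.7, 2.2]
opening: 0.0323
gripper_force: 30.0
```

```bash
python3 - <<'E'
from h import *
from plant import ctrl
o=ctrl.get_obs();print(wm(o["tool_pos"]),o["force"],o["moment"])
E
```

```text
[-52.05342506 -34.42045789  58.4980573 ] [-3.03210133  0.65301651  2.21650773] [ 0.03841337  0.25815751 -0.04360413]
```

```bash
cat >> h.py <<'E'
def asc(v,r,c,tag):
    from plant import ctrl
    I=ctrl.snapshot(v)["img"];np.save(tag+".npy",I);g=I.mean(2)
    for y in range(*r): print(y,''.join(" .:-=+*#%@"[::-1][min(9,int(g[y,x]/18))] for x in range(*c)))
E
python3 - <<'E'
from h import *
for n,m in(("tcp",[-52,-34.4,58.5]),("basefront",[-30,-34,42]),("bfr near",[-46,-18,42]),("base c",[-46,-34,42]),("top c",[-46,-34,94])): print(n,proj("side",mw(m)).round(1))
asc("side",(155,200),(365,420),"a1")
E
```

```text
tcp [388.8 183.2]
basefront [380.2 186.7]
bfr near [383.8 191.2]
base c [386.  188.2]
top c [387.5 170.5]
155 ===========+**+====+%@@%%#+=-:--------==+++**#########%
156 ===========+##*====+%%@@@#+=-.         :---------===++*
157 ===========+*#*+===+#@@@@%*=-.                   ...---
158 ============+++====+#%@@@%+=-.                         
159 ===================+#@@%%%*=-.                         
160 ====================*%%@@%*+=.                         
161 ===================+*%@@@%#+=:                         
162 ....:.:::-==++=+=+=++%@@%@#+=:                         
163          .-==+=++==++%@@@%%*=-                         
164          .-=+==++===*%@%@@%*=:                         
165          .-===++===++#%@@@%*=.                         
166           :-===+====+#%@@%%*:                          
167           .-==+======*%%%%%+.                          
168           .-===++===++#%%##=.                          
169            :===+=+===+*#%%#*=.                         
170            :==+==+===+*%####*:                         
171            .-=========*#####*:
[... 989 characters left out ...]
 @@@@@@@@@@@%*==+*#%@@@@@@@@%*++==-:::.                 
189 %@@%@@@@%@%*==++*#%%@@@@%%%#++==-:::.. .:              
190 @@%@@@@@@%*+=+*****#%%%###*++===-:::. .-:              
191 @@@@@@%%%*+=+++******+**++++++=-::::..:-.              
192 @@@@@%*++===+++++*******===+==-:::.. :=:               
193 %@@@@#*=--=+++++++++++***++=---:::. .-=-               
194 @@@@@@#+-=+++++++++++=+++++++-:::..:-==-.              
195 @@@@@%*==+*****+++++++++=-:-=-:::..:===:               
196 @@@@@#===+******++++++==-:::::::. :====:               
197 @@@@#+==+++++*****+++++-:::::::. .-====:               
198 @@@%+==+++++++++******=-:::::::. -====-.               
199 @@%*==+++++++++++++++*+++=-::.. :=====.
```

>>> send_rows([
  [[-0.2, 0, -0.05, 0, 0, 0], [-0.4, 0, -0.1, 0, 0, 0], [-0.4, 0, -0.1, 0, 0, 0], [-0.4, 0, -0.1, 0, 0, 0]],
])

```text
clock: 14.7
tool_pos: [0.5382, -0.0692, 0.0589]
orientation: [-179.9, -15.1, 173.1]
force: [-3.7, -0.2, 5.1]
opening: 0.0323
gripper_force: 30.0
```

>>> send_rows([
  [[0, 0, 0, 0, 0, 0], [0, 0, 0, 0, 0, 0], [0, 0, 0, 0, 0, 0], [0, 0, 0, 0, 0, 0], [0, 0, 0, 0, 0, 0], [0, 0, 0, 0, 0, 0]],
], fingers=0.75)

```text
clock: 15.2
tool_pos: [0.5386, -0.069, 0.0585]
orientation: [-180.0, -15.0, 173.1]
force: [-0.3, -0.1, 0.3]
opening: 0.0637
gripper_force: 0.0
```

```bash
python3 - <<'E'
from h import *
from plant import ctrl
o=ctrl.get_obs();print(wm(o["tool_pos"]),o["force"],o["opening"])
asc("side",(155,198),(365,415),"a2")
E
```

```text
[-47.51392904 -34.16630593  58.51541932] [-0.31807241 -0.07315484  0.27349239] 0.06368715943336403
155 =========+**+====*#%@@@@@%#+==-------===+++****###
156 =========+*#*+===--+%@@@%%#+=:.        .---------=
157 ==========+**+===:.:#%@%@@%*=-.                  .
158 =================:.:*%%@@@%*=-.                   
159 =================:.:+%@%@@%*+-.                   
160 =================:..+%@@@%%#+=.                   
161 ----============-. .=%@@@%%#+-.                   
162  .  .=====+=====:   :#@%@@@#+:                    
163     .-=++=++====:   :*%%%@@#-                     
164     .-=+++====+=-.  :=*****+:                     
165      :=+=+=======.   :.::::.                      
166      .===+=======.                                
167      .-=========+:                                
168       :====+====+:  :-=+==:.                      
169       .===+=====+-:=*#####*+=.                    
170       .-===++===++*##%%%####*+:                   
171       .-=+==+====+##%###%%##**=.                  
172        :==+======+#%%###%%##**+:                  
173        
[... 653 characters left out ...]
@@@%@@@@@@@%@%*++#@@@@@@@@@@%#*+-:.               
186 @@@@%%@@@%@@%#+=+%@@@@@@@@@@%***+++-:.            
187 @@@@@@@@%@%@#+==*%@@@@@@@@@@#*+===+-::..          
188 @@@%@@@@@@%%*==+*#@@@@@@@@@@#++=-::::.            
189 @@@@@@@@@@%*==+++*%@@@@@@@%%*+=-::::.. ..         
190 @@%%@@@%@%*+=+**+**#%%%@@%%#+=-:::::. .-:         
191 @%@@@%%%%*+=+++*******####*++-:::::...:-.         
192 @@@@@%*++===++++++******++++=-::::.. :=:          
193 @@@@@%*=-==+++++=++++*****+=-:::::. .-=-          
194 @@@@@%%+==++++++=++++++++++++-:::..:-==-.         
195 @@@@@%*+=+**+*++++++===-:::-=::::..:===:          
196 @@@@%#+=++*****++++++=-:::::::::. .====:          
197 @@@%#+=+++++*******+==-::::::::. .-====:
```

The pot is standing: lid top at about (389,171) and base at about (387,189), against predictions of (387.5,170.5) and (386,188). I'll withdraw upwards, close the fingers and come round behind it.

>>> send_rows([
  [[0.8, 0, -3.2, 0, 0, 0], [1.8, 0, -6.8, 0, 0, 0], [2.1, 0, -8, 0, 0, 0], [2.1, 0, -8, 0, 0, 0], [2.1, 0, -8, 0, 0, 0]],
])

```text
clock: 15.67
tool_pos: [0.5395, -0.0689, 0.1423]
orientation: [180.0, -14.9, 173.1]
force: [-0.4, -0.4, 0.4]
opening: 0.0659
gripper_force: 0.0
```

```bash
python3 - <<'E'
from h import *
from plant import ctrl
o=ctrl.get_obs();print(wm(o["tool_pos"]))
go(mw([-95,-34,125]),down(Y,10))
E
```

```text
[-46.67180317 -33.91773246 142.26267232]
shift cm [ 4.23 -0.01  2.91] turn [  0.  -24.9   0. ] rows 3.5
```

>>> send_rows([
  [[4.2, 0, 1, 0, 0, 0], [4.2, 0, 2.9, 0, -25, 0], [4.2, 0, 2.9, 0, -25, 0], [4.2, 0, 2.9, 0, -25, 0], [4.2, 0, 2.9, 0, -25, 0], [4.2, 0, 2.9, 0, -25, 0], [4.2, 0, 2.9, 0, -25, 0], [4.2, 0, 2.9, 0, -25, 0]],
], fingers=0)

```text
clock: 16.33
tool_pos: [0.4915, -0.0631, 0.1242]
orientation: [-180.0, 9.9, 173.2]
force: [-0.0, -0.1, 0.4]
opening: 0.0179
gripper_force: 0.0
```

```bash
python3 - <<'E'
from h import *
from plant import ctrl
o=ctrl.get_obs();print(wm(o["tool_pos"]),o["orientation"],o["opening"],o["joint_pos"].round())
go(mw([-95,-34,56]),down(Y,10))
go(mw([-85,-34,56]),down(Y,10))
asc("side",(165,195),(372,405),"a3")
E
```

```text
[-95.01465538 -33.94343665 124.2064697 ] [-179.96329461    9.94484564  173.18470147] 0.01786913568440964 [  19.    0.  -38.    6.  -43. -121.]
shift cm [ 1.18 -0.    6.72] turn [-0.  -0.1  0.1] rows 1.6
shift cm [ 0.19 -0.    6.89] turn [-0.  -0.1  0.1] rows 1.7
165     ..                           
166     ....                         
167      ....                        
168     .        .--==-:.            
169     ..    .:=+*****++-.          
170          .:+**********=:         
171          .-*******#*#**=.        
172          .-*#****#**#**+:        
173          .=###*#******#*:        
174        ...=#%%##**#####+:        
175       . ..-*%%%%#%%%%%#=:.       
176         ..-#%@%%%%%%%%#-...      
177 -.        -#%@%%%%%%%@#-..   ... 
178 *==-:.    :#%%%%%%%@@%*:       ..
179 %%#**==-:.:#%%%@@@@@@%+:         
180 %%%%%##*++*%%@%@@@@@@%=.         
181 %@%%%%%%%#%@@@@@@@@@@%=          
182 %%%%%%%%%%%%@@@%@@@@@#:          
183 @@@@%@@%#**%%@@@@@@@@#:          
184 @@@%%%%#+=*%@@@@@@@@@#=:.        
185 %%%@@@%+::*@@@@@@@@@@%#+=-::.    
186 %%%%%%+::+#@@@@@@@@@%%*+++++-::. 
187 %%%%%*:.-*%@@@@@@@@@@*=---=+=:::.
188 @%%%*-.:=+#@@@@@@@@@%#=:::--:::..
189 %@%#-..===*%@@@@@@@@%*-:::::::..:
190 %@#=..=+++**#%%@@@%%#*=:::::::.:-
191 %#+..-==+******####**+=--::::.:-=
192 +=. -=:::-+******++*++=---::..:=-
193 -. :=-::::-=+++*****+=--::::.:==-
194 - .=-::::::-===+++++*+=-::::--==-
```

>>> send_rows([
  [[1.2, 0, 4, 0, 0, 0], [1.3, 0, 7.2, 0, 0, 0], [1.3, 0, 7.2, 0, 0, 0], [1.3, 0, 7.2, 0, 0, 0], [0.4, 0, 7.35, 0, 0, 0], [0.1, 0, 7.4, 0, 0, 0], [0.1, 0, 7.4, 0, 0, 0]],
])

```text
clock: 16.97
tool_pos: [0.5058, -0.0643, 0.053]
orientation: [180.0, 10.2, 173.1]
force: [-0.4, -0.3, -0.1]
opening: 0.0003
gripper_force: 0.0
```

```bash
python3 - <<'E'
from h import *
from plant import ctrl
o=ctrl.get_obs();print(wm(o["tool_pos"]),o["force"],o["opening"])
go(mw([-73,-34,51]),down(Y,10))
asc("side",(165,200),(372,412),"a4")
E
```

```text
[-80.70520051 -33.44669312  53.02898983] [-0.37887759 -0.32908937 -0.09557376] 0.0003088569669553763
shift cm [-0.72 -0.06  0.34] turn [0.  0.2 0. ] rows 0.2
165             .---=======================+
166               .:-=======================
167                .:-======================
168              .:-========================
169            :=+********+==============+++
170           :+**********+-:-===========+*#
171          .-************=. :==========+*#
172          .-************+: .===========+*
173          .=###*****####+: :=============
174          .=#%##**######+:.:====+========
175          .:*%%%#%%%%%%#=.:-=========-:--
176           :#%%%%%%%%%%#-.:=========-.  :
177 -.        :#%@%%%%%%%%#-.:-========:    
178 *==-:     :#%%%@@@%@@%+:   :-=====-.    
179 %##**==-: :#@@%@@@@@@%+.     ::-=-.     
180 %%%%###*++*%%@@@%@@@@%=.        ..      
181 %%%%%%%###%@@@@@@@@@@#-                 
182 @%%%%%%%%%%@@@@@@@@@@#:                 
183 %%@@%@%%#+*%@@@@@@@@@#:                 
184 @@%%@@%#+=+%@@@@@@@@@#=..               
185 %%%@%@%+::*@@@@@@@@@@%*+=-:.            
186 %%%%%%+::=#@@@@@@@%@@%*+++++-::..       
187 %%%%%*: -+%@@@@@@@@@%#=-:-=+-:-=-:      
188 %%%%*-.:=+#@@@@@@@@@%*=:::::::-=-:      
189 @@%#- .--=*%%@@@@@@@%+-::::::-=--:      
190 @%#=..=+++**#%%%@%%%#*-:::::-==-=:      
191 %#=..-==+******####**+=--+==-=-==:      
192 +=. :-:::-++*****+++++==++++=--=-.      
193 -  :--::.:-=+++*****+++++++=-===-.      
194 : .=-::::::-==+++++++*++++==-===-.      
195 ..-+=-:::::::::--:--=+++++=-====-       
196 .-==++++=-:::::::::--++++=======:       
197 -=-:-=+++++=-----:---++++=-=====:.      
198 =-::::::-=+++++=--==-=++=-======--.     
199 -::::::::::-=+++++++=++=-=======-----.
```

>>> send_rows([
  [[0, 0, 0.3, 0, 0, 0], [0.1, 0, 0.6, 0, 0, 0], [0.15, 0, 0.85, 0, 0, 0], [0.15, 0, 0.85, 0, 0, 0]],
])

```text
clock: 17.35
tool_pos: [0.5023, -0.0649, 0.042]
orientation: [-180.0, 9.9, 173.1]
force: [-0.6, -0.3, 0.4]
opening: 0.0002
gripper_force: 0.0
```

```bash
python3 - <<'E'
from h import *
from plant import ctrl
o=ctrl.get_obs();m=wm(o["tool_pos"]);print(m,o["force"],o["opening"],proj("side",o["tool_pos"]))
print([proj("side",mw(m+[0,20,k])).round(1).tolist() for k in(0,10,20)])
I=ctrl.snapshot("side")["img"];np.save("a5.npy",I);g=I.mean(2).astype(int)
for y in range(170,192,1): print(y,g[y,385:412])
E
```

```text
[-84.07778107 -34.44819394  41.98626929] [-0.57861857 -0.27451912  0.44218717] 0.00021402298252254026 [400.32158558 191.76218166]
[[397.7, 195.6], [398.0, 192.2], [398.4, 188.8]]
170 [71 77 85 93 94 99 99 96 98 99 97 97 97 96 99 97 99 97 98 97 99 98 97 98
 97 99 96]
171 [ 60  61  67  74  84  92  98  98  98  97 101 100  99  99  99 100  98  97
  99  99  99  98  97  94  97  98  98]
172 [ 56  58  54  61  64  68  79  94  94  97  95  98  98 100  98  96  97  97
  98  98  99  98  99 100  96  96  96]
173 [ 54  58  56  59  58  55  60  61  70  84  93  97 103  98  99  97 100  98
 100  98  99 100  96  98  96  95  89]
174 [ 44  47  58  56  51  52  48  49  45  46  75 106 114 105  98  99 100  98
 100  98  99  98  97  97  97  84  59]
175 [ 30  28  28  32  32  31  27  32  30  41  99 147 154 137 112  97  97  97
  95  99 101  97  98  97  96  76  53]
176 [ 30  26  22  30  25  28  25  33  31  57 117 157 165 161 139 104  96  94
  99  97  97  97  96 100  98  92  73]
177 [ 20  25  20  22  30  31  29  20  15  55 119 161 167 167 141 104  94  94
  92  95  91  96  98  97  96  94  92]
178 [ 17  17  25  10  15  21
[... 881 characters left out ...]
6 198 198]
186 [ 13   6   7   4  14   4   6   8  29  61  80  77  80  79  84 115 138 145
 156 165 174 188 192 196 195 196 198]
187 [ 13  13   5   9  11  10   9  12  55 105 128 127 120 100  87 114 129 131
 122 114 136 162 187 195 195 198 196]
188 [  2  10   0   5   9  16  15  20  57 106 132 134 132 134 134 130 132 129
 120 117 137 165 180 184 185 188 193]
189 [ 12  14   6  15   6  10  10  24  74 118 131 132 130 127 131 131 116 102
 111 113 136 169 182 181 182 180 180]
190 [ 35  26  24  13  11  18  23  45  71 109 129 128 109  91 107 125 115 109
 109 106 136 174 181 182 185 183 184]
191 [ 70  67  53  40  40  49  61  76  83 108 126 111  87  81  86  90 102 110
 102 106 146 181 182 178 178 181 183]
```

>>> send_rows([
  [[-0.35, 0, 0.06, 0, 0, 0], [-0.35, 0, 0.06, 0, 0, 0], [-0.3, 0, 0.4, 0, 0, 0], [-0.3, 0, 0.4, 0, 0, 0]],
])

```text
clock: 17.73
tool_pos: [0.5064, -0.0652, 0.0386]
orientation: [-180.0, 10.0, 173.1]
force: [-0.5, -0.6, 0.7]
opening: 0.0003
gripper_force: 0.0
```

>>> send_rows([
  [[0, 0, 0.3, 0, 0, 0], [0.05, 0, 0.4, 0, 0, 0], [0.05, 0, 0.4, 0, 0, 0]],
])

```text
clock: 17.98
tool_pos: [0.5064, -0.0653, 0.0346]
orientation: [-180.0, 9.9, 173.1]
force: [0.0, -0.4, 0.0]
opening: 0.0001
gripper_force: 0.0
```

>>> send_rows([
  [[0, 0, 0.3, 0, 0, 0], [0.05, 0, 0.4, 0, 0, 0], [0.05, 0, 0.4, 0, 0, 0]],
])

```text
clock: 18.23
tool_pos: [0.5067, -0.0653, 0.0307]
orientation: [-180.0, 10.0, 173.1]
force: [-1.0, -0.6, 0.4]
opening: 0.0003
gripper_force: 0.0
```

>>> send_rows([
  [[-0.2, 0, 0.03, 0, 0, 0], [-0.4, 0, 0.07, 0, 0, 0], [-0.6, 0, 0.1, 0, 0, 0], [-0.8, 0, 0.14, 0, 0, 0], [-0.8, 0, 0.14, 0, 0, 0]],
])

```text
clock: 18.65
tool_pos: [0.5156, -0.0662, 0.0311]
orientation: [-180.0, 10.0, 173.2]
force: [-0.1, 0.5, 0.4]
opening: 0.0005
gripper_force: 0.0
```

```bash
python3 - <<'E'
from h import *
from plant import ctrl
o=ctrl.get_obs();print(wm(o["tool_pos"]),o["force"])
asc("side",(164,196),(372,412),"a6")
E
```

```text
[-70.66549963 -34.10330122  31.12586428] [-0.05011984  0.54699905  0.37091411]
164       .-====++*#%%%%%%%%########%%%%%%%%
165       .-=======+*#%%%%%@%%%######%%@%%%%
166       .-=========++*#%%%%@%%%####%%%%%%%
167       :==+*+========+*#%%@%%%%%###%%%%#%
168      .:==+##+=========+*##%%%%%%%%#%%%%%
169      .-==+**+============+*#%@%%%%%%%%%%
170      .-===++===============+*##%%%@%%%%%
171      :-=======================+*##%%%%%%
172      .:-========================+*##%%%%
173        .:-=========================+*###
174          .-++=========================++
175           :*#*+=========================
176           :#%###*+==============++=====-
177 -.        :#@%%%%#*+============***+===:
178 *==-:     :#%%%%@%%%#*+=========+##+===-
179 %##*+=--: :#@%%@@@@@%*+==========+++==-.
180 %%#%%##*+=*%@@@@@@@@%*===+============:.
181 %%%%%%%%%#%@@%@@@@@%%*================: 
182 %%%%%%%%%%%@@%@@@@@%#+==========-====-  
183 %%@%%%%%#+*%@@@@@@@@#+========-. .:--.  
184 %@@%%@%#+=+%@@@@@@@@%#++======:    ..   
185 %%%@@%%+::*%@@@@@@@@@%#*++===-          
186 %%%%%%+::=#%@@@@@@@@@%*++*++=-:..       
187 %%%%#*. :+#%@@@@@@@@%#=--+++==-=-:      
188 %%%%*-.:-+#%@@@@@%@@%#=--++=:-==-:      
189 %%%#- .--=*%@@@%@@@@@#+++++---=--:      
190 @%#=..-+++*##%%@%%%%#*+++++++=--=:      
191 %#=..-==++*****####*+++++++++====.      
192 +=. :-:::-++*****+++++++++++=--=-       
193 -  :=-::::-+++*******++++++=--==-.      
194 : .=-::.:::-===++++****++++=-===-.      
195 ..-+=-::::::::--=-=+++++++=-====-
```

>>> send_rows([
  [[-0.2, 0, 0.03, 0, 0, 0], [-0.4, 0, 0.07, 0, 0, 0], [-0.4, 0, 0.07, 0, 0, 0], [-0.4, 0, 0.07, 0, 0, 0]],
])

```text
clock: 19.03
tool_pos: [0.5183, -0.0669, 0.0308]
orientation: [-179.9, 9.9, 173.1]
force: [-3.1, 0.2, 1.9]
opening: 0.0002
gripper_force: 1.9
```

```bash
python3 - <<'E'
from h import *
from plant import ctrl
o=ctrl.get_obs();print(wm(o["tool_pos"]),o["force"])
I=ctrl.snapshot("side")["img"];np.save("a7.npy",I)
for f in("a4","a6","a7"):
    g=np.load(f+".npy").mean(2).astype(int);print(f)
    for y in(176,179,185,186,187,188): print(y,g[y,378:398])
E
```

```text
[-67.89972336 -34.54980266  30.76148232] [-3.05113807  0.16602495  1.90453135]
a4
176 [174 173 169 164 126  48  23  27  24  26  24  30  24  27  28  26  53 118
 156 137]
179 [107 112 137 163 135  46  15  17  25   9  12  11   9  12  13  25  82 147
 178 184]
185 [ 35  87 138 129  58  12   2  14   3   6  15   9  13  17  12  20  56  80
  93 113]
186 [ 78 137 142  92  40  15   5   6   9   8   7  10  20  13   3  28  63  77
  79  80]
187 [142 167 124  75  33  15   5   8   1   0  12  10   7   7  20  52 100 124
 129 120]
188 [153 141 107  82  49  17  16  11   4  15   8  10  10   9  20  57 107 130
 133 132]
a6
176 [178 176 171 165 128  46  22  37  37  43  67  87  94  99  99  97  98  99
  98 100]
179 [113 118 142 164 137  50  15  19  23  11  13  16  16   8  22  55  86  94
  99  96]
185 [ 35  88 142 133  64  23   9  10   9  12  15  17   4   6  12  30  51  70
  75  86]
186 [ 77 138 141  93  37  18   1  14  13   5  13  12   6   5  15  30  62  78
  72  70]
187 [144 168 126  76  40  20   6   6  11   8   6  11  13   9  21  52 104 123
 110  82]
188 [155 142 112  86  51  19   4  16   9   5   3  18   7  12  22  53 103 124
 110  86]
a7
176 [177 174 168 147 100  38  25  33  48  66  85  93  96  98 102  99 101  99
 101  98]
179 [109 118 130 125  78  30  23  20  15  14  20   7   3  19  57  84  94  95
  96  98]
185 [ 30  87 139 129  53   9   8  11   6   2  14  15  12   4  17  36  59  76
  82  92]
186 [ 79 136 141  90  28   8  11   5   1  20   7   8   7   9  17  53  72  80
  74  72]
187 [146 166 127  75  20   8   7   9   2  11   3   7   8  14  21  79 114 120
 106  81]
188 [155 143 108  71  26  10   6  12   8   8   9   9   3  11  31  89 108  92
  86  85]
```

>>> send_rows([
  [[0.4, 0, 0, 0, 0, 0], [1.2, 0, -0.2, 0, 0, 0], [1.2, 0, -0.2, 0, 0, 0], [1.7, 0, -3.1, 0, 0, 0], [1.7, 0, -3.1, 0, 0, 0], [1.7, 0, -3.1, 0, 0, 0]],
])

```text
clock: 19.58
tool_pos: [0.4981, -0.0635, 0.0602]
orientation: [179.9, 10.2, 173.2]
force: [0.4, -0.0, 0.1]
opening: 0.0006
gripper_force: 0.0
```

```bash
python3 - <<'E'
from h import *
from plant import ctrl
o=ctrl.get_obs();print(wm(o["tool_pos"]),o["force"])
asc("side",(160,192),(372,412),"a8")
E
```

```text
[-88.39166373 -33.56836972  60.15619576] [ 0.43833822 -0.03525634  0.14281624]
160        .      :===+**+==============+*#%
161              .-=======================+*
162               :=========================
163                :--======================
164                   .-====================
165                     .--=================
166                        .-===============
167       .                  .---===========
168             .:-===-:        .-==========
169           :=+******+=:        -=========
170          .-***********=.      :=========
171          .=************=.    .-=========
172          :+*****#******=.    :==========
173          :*##*#******##=.    :======+=+=
174          :+#%##**##*###=.   .-=========:
175          :=#%%%%%%%%%%#-.   .-========-.
176          .=#%%%%%%%%%%+:..   .:-======: 
177 -.       .=%@%%%%%%%%%+:.     ..:-===:. 
178 *==-:     =%%@@@@@%@@%=.        ...::.  
179 %##**=--:-+%%@@@@@@@@#-                 
180 %%%%###*+*#%%@@@@@@@@#:                 
181 %%%%%%%%%%%@@@@%%@@@@*:                 
182 @%%%%%%%%%@@@@@@@@@@@*:                 
183 @@@@@@%%##@@@@@@@@@@@*:                 
184 @%@%%@%#++#%@@@@@@@%@#=..               
185 %%%@%%%+::#@@@@@@@@@@%*+=-:.            
186 %%%%%%+::+%@@@@@@@@@%#++++++-:..        
187 %%%%%*: :*%@@@@@@@@@%+----=+=:::.       
188 %%%%*-.:-*%@@@@@@@@@%=:::::::::. .      
189 %%%#- .--=#%@@@@@@@@#=::::::::. .:      
190 %@#=..=+++**#%%%@%@%#+-:::::::..-:      
191 ##=..-==+******####*++=:::::::.-=.
```

>>> send_rows([
  [[-1.0, 0, 0.1, 0, 0, 0], [-1.6, 0, 0.2, 0, 0, 0], [-2.0, 0, 0.3, 0, 0, 0], [-2.4, 0, 0.4, 0, 0, 0], [-2.8, 0, 0.5, 0, 0, 0], [-3.2, 0, 0.5, 0, 0, 0], [-3.6, 0, 0.6, 0, 0, 0], [-3.6, 0, 0.6, 0, 0, 0]],
])

```text
clock: 20.3
tool_pos: [0.5387, -0.0681, 0.0635]
orientation: [180.0, 10.5, 173.3]
force: [-8.2, 1.5, 35.3]
opening: 0.0004
gripper_force: 17.9
```

```bash
python3 - <<'E'
from h import *
from plant import ctrl
o=ctrl.get_obs();print(wm(o["tool_pos"]),o["force"])
asc("side",(160,196),(362,412),"a9")
E
```

```text
[-47.55165626 -33.20830322  63.54539679] [-8.19082711  1.49262539 35.30094173]
160              .:-==========================:       
161                .:-=======================-.       
162                   .:-============+***+===:        
163                      :--=========+*#*+===.        
164                        .-=========+**+==-.        
165                         :===============:         
166                     .:--================.         
167                 .:-=+**+===============-.         
168  .             .-=**###+===========-===.          
169 .-.           :=**#####+=========-. .::           
170 =-.          .-*#*#####++=======-.                
171 +-.          :+*#####%##*++=====:                 
172 *-           :+#####%%%%%%*+===-                  
173 +-           .=#%#%%%%%%%%%*-::.                  
174 *-            :*%%%%%%%@@@@#-                     
175 *=-.          .-#%%%%%@@@@@%=.                    
176 *#*+=--.       :+%%%@%%@@@@%+:... .               
177 #%%##**==--.   .=%%@@@@@@@@@#-                    
178 %%%%%%%##*+==-:.:#%%@@@@@@@
[... 251 characters left out ...]
%@@@@@@@@%@%%%%@@@@@@@@@@@%+.                  
184 %%%%%%@%%@@@@@@@@%%@@@@@@@@%@@#=-::               
185 %%%%%%%%%%%%%@@@%#*#@@@@@@@@@@%#**++=-:           
186 %%%@%%%%%%%%%@%%#++#@@@@@@@@@%#*+*****+=-:.       
187 @%%%%%%%%%%%%@%%+==*%@@@@@@@%#+=+++++*++++-:      
188 %%%%%%%@@@%%%%#*==+*#@@@@@%%#*+++++++++++=-:      
189 %%%%%%%@@@%@@#*==+++#%%%###*++++++++++++=--:      
190 %@@%%%%@@%@@#+-=+******+++++++++++++++++=-=:      
191 @@@@@@@@@%%#+:.=++******++*++++++++++++====.      
192 @@@@@@@@%*+=:.-==+++*******+++*+++++++=-==-.      
193 @@@@@@@@#+-. :=--=++++++*******++++++=====-.      
194 @@@@%@@@%*-..=----=+++++++*+*****++++=-===-.      
195 @@@@@@@@#=:.-+====-=++++++++++++++++======-
```

>>> send_rows([
  [[0.1, 0, -0.5, 0, 0, 0], [0.2, 0, -1, 0, 0, 0], [1.2, 0, -1.2, 0, 0, 0], [2.2, 0, -1.4, 0, 0, 0], [3.6, 0, -1.5, 0, 0, 0], [3.6, 0, -1.5, 0, 0, 0]],
])

```text
clock: 20.85
tool_pos: [0.4914, -0.0644, 0.0661]
orientation: [-179.9, 9.8, 173.1]
force: [-0.4, 0.1, -0.9]
opening: 0.0007
gripper_force: 0.0
```

```bash
python3 - <<'E'
from h import *
from plant import ctrl
o=ctrl.get_obs();print(wm(o["tool_pos"]),o["force"],o["orientation"])
asc("side",(160,196),(362,412),"b0")
E
```

```text
[-94.91044402 -35.30266171  66.05917447] [-0.41220598  0.10160721 -0.85929062] [-179.92878489    9.79707222  173.10393654]
160                            :======================
161                 ..          .-====================
162                               .:-=================
163                                  .--==============
164                                    .:-============
165                                       .-==========
166                                         .:-=======
167                 .                         .-======
168  .                     .--==-:.           .-======
169 :-.                  .=+******+=.         .-==+==+
170 =-.                 :+**********=.        .=====+=
171 +-                  :************=.       :=======
172 *-                 .-*#**********+:      .-=======
173 *-                 .-###**********:      .========
174 +-                 .-#%%##*#*####*:       :--=====
175 *=-.               .-*%%%%%%%#%%#=.          :-===
176 ***+=--.           .-#%%%%%%%%%%#-.           .:-:
177 #%###**==--.        :#@%%%%%%%%%#-.   
[... 296 characters left out ...]
%%@@@%@@@%%%%%#+*%@@@@@@@@@#:                 
184 %%%%%%%%%@@%@@@@%#+-=%@@@@@@@@@#=:.               
185 %%%%%%%%%%%%@%@%%+::*%@@@@@@@@@%#+=-::            
186 %%%%%%%%%%%%%%%%+::=#@@@@@@@@@@%*+++++-:..        
187 %%%@%%@%%%%%%%%*: -+#@@@@@@@@@@#=-:-=+=:::.       
188 %%@%%%%@%@%%%%*-.:=+#%@@@@@@@@@*=::::::::...      
189 @%%%%%%@@@%@%#- .--=*%%@@@@@@@%+-:::::::..::      
190 %%@%@%%@@@%@#=..=+++**#%%%@%@%#+-:::::::..-:      
191 @%@@@%@@@%%#=..-==+******####*++=:-::::..-=.      
192 @@@@@%@@%*+=. :-:::-++*****+=+++=--:::..:=-       
193 @@@@%@@@#+-  :=-::::-==++*****+=--:::...==-.      
194 @@@@@@@@%*- .=-:::::::-==+++++++=:::::-===-.      
195 @@@@@@@@#=..-+=--::::::::-----==-:::..:===-.
```

>>> send_rows([
  [[0.3, 0.1, 1.6, 0, 0, 0], [0.3, 0.1, 1.6, 0, 0, 0], [-0.7, 0.1, 1.75, 0, 0, 0], [-1.5, 0.1, 1.9, 0, 0, 0], [-2.2, 0.1, 2.0, 0, 0, 0], [-2.7, 0.1, 2.1, 0, 0, 0], [-3.2, 0.1, 2.2, 0, 0, 0], [-3.2, 0.1, 2.2, 0, 0, 0]],
])

```text
clock: 21.57
tool_pos: [0.532, -0.0672, 0.0515]
orientation: [-180.0, 10.0, 173.1]
force: [0.2, 0.4, -0.2]
opening: 0.0003
gripper_force: 0.0
```

```bash
python3 - <<'E'
from h import *
from plant import ctrl
o=ctrl.get_obs();print(wm(o["tool_pos"]),o["force"])
asc("side",(160,192),(362,412),"b1")
E
```

```text
[-54.29111073 -33.12028126  51.48007508] [ 0.24368547  0.44944883 -0.15537017]
160          .-==+**+=============+*#%%%%@%%@%%%%%%#%#
161          :======================+*##%%%%@%@%%%%%#=
162          :-===+====================+*##%%%%%*++*+:
163           .--========================+*##%%#=..:. 
164             .:--========================+**+-     
165               .:-===========================.     
166                ..:-========================-.     
167                 .:=*++==============+++====:      
168  .            .:=+*****+===========+*#*+===.      
169 .-.           :+****#####*+========+*#*+==-.      
170 =-           :+****#*###%#++========+++===:       
171 +-           :*#######%%%*+===============.       
172 *-           :*###%%%%%%#*+==============-.       
173 +-           .=#%%%%%%%%%*===============:        
174 +-            :*%%%%%%@%%*=========-::---.        
175 *=-.          .-#%%%%%@@#*+========:   .          
176 ***+=--.       :+%@@@@@@@%#++=====-.              
177 #%###**==--.   .=%%@@%@@@@%%#+===-.               
178 %%%%%%%###*==-:.:#%@@@@@@@@@%=:::.                
179 %%%@%%%%%%####+=+#%@%@@@@@@@%+:                   
180 %%@%%%%%%%%%%%###%@@@@@@@@@%@#:                   
181 @@@%%%%%%%%%%%%%%%%@%@@@@%@@@#=.                  
182 %%@@%@%%%%%%%%%%%%@@@@@@@@@@@%+.                  
183 %%%%%@@@@%@%@@%%%%@@@@@@@@@@@@#:                  
184 %%%%%%%%%%@@@%@%%%%%%@@@@@@@%@%*=:.               
185 @%%%%%%%%%%%%%@@%#*#@@@@@@@@@@@#**+==-:           
186 %%@@%%%%%%%%%@%%#+=*%@@@@@@@@%#*+++***+=-:.       
187 %%%%%%%@%%%%%@%#+==+#@@@@@@@%#*+=-=+**++++-:      
188 %@%%%%%%@%%%%%%*==++#%%@%%%#*++++=+++++++=-:      
189 %%@@%#%@@@%@%#*==+++**###*+++++==+++++++=--:      
190 @@%%%%%@@@%@#+-=+**+***+++++++++++++++++=-=:      
191 %@@@%%%@%%%#+:.=++******++*++++++++++++====.
```

>>> send_rows([
  [[-0.4, 0, 0.05, 0, 0, 0], [-0.8, 0, 0.1, 0, 0, 0], [-1.2, 0, 0.1, 0, 0, 0], [-1.6, 0, 0.2, 0, 0, 0], [-1.6, 0, 0.2, 0, 0, 0], [-1.6, 0, 0.2, 0, 0, 0]],
])

```text
clock: 22.12
tool_pos: [0.5469, -0.069, 0.0521]
orientation: [-180.0, 10.0, 173.1]
force: [0.5, -0.3, 0.4]
opening: 0.0005
gripper_force: 0.0
```

```bash
python3 - <<'E'
from h import *
from plant import ctrl
o=ctrl.get_obs();print(wm(o["tool_pos"]),o["force"])
asc("side",(160,196),(352,408),"b2")
E
```

```text
[-39.32243791 -33.21413295  52.06370568] [ 0.48696493 -0.26045465  0.44982071]
160              :===+====================+*#%%@@%%%#*#%*:  
161               :-========================+*##%%%*-.-=-   
162                 .:-========================+***=.       
163                   .--==========================-.       
164                      :-========================:        
165                       .:-==============+++=====.        
166 ..                      .::-===========+*#+===-.        
167 :.....                    ..:-=========+*#+===:         
168 :::::.     .                 .-=========+*+===.         
169 ::::.     :-                 .:==============-.         
170 ::.     .==-.    ...         .-====++========:          
171 :..    .+#+-.   .-+++:...    .-=====+========:          
172 :.     =#%*-   .=**#%#*+=:. .:==========---=:.          
173 .     :*%%+-   :**#%%%%%##*+===========-.  .            
174      .+%@%+-  .=*##%%%%@@%%%%#*+======-:                
175     .=*@@%*=-::+##%@%%%%%@%@@@%%*++==-:.                
176    .-+%@%#***++##%%%@@@@%@%@@@@%%%##+:.  
[... 471 characters left out ...]
@@@%%@@@@@@#**+*+==-:           
185 #@@%%%@%%%%%@%%@@%%@%@@@@@@##%%%%@%*+==*****++=-.       
186 %%@%@%%%%%%%%%%@%%%@%%@@@@#+=+**##*+=-=++++*****+=-:.   
187 %%@@@@%%@%%%%%@@%%@%%%@%%#+==+++++++=-++++++++**+++=-:  
188 %%@@@@@@%@%%@@%%%%@@%%@%#+==+++++++++++++++++++++++=-:  
189 %@@@@@@@%@@%@%%%%@@@%@%#=-=+++++++++++++++++++++++==-:  
190 @%%@%%@@@@@%%%%%@@@%@%#+-=+*****++++++++++++++++++=-=:  
191 %@@@@@%@%@@@@@%@@@@%%#+::=++******+*+++++++++++++====.  
192 %@@@@@@@@@@@@%@@@@%*+=::=+++++*******++*++++++++==-=-   
193 %%%@@@@@@@@@@@@@@@%+-.:===++++++++*******++++++==-==-   
194 @@@@@@@@@@@@@@@@@@%#=:-+=--=+++++++++*****+++++=-===-   
195 %@@@@@@@@@@@@@@@@@#+-=++++++++++++++++++++++++=-====:
```

The pot has tipped: it lies with its lid on the rollers to the left, lid edge at about (367,173), and its base end at about (388,180), still in front of the stop. I'll go behind it and lower to base height.

>>> send_rows([
  [[0, 0, -0.6, 0, 0, 0], [1.5, 0, -0.8, 0, 0, 0], [3.2, 0, -1, 0, 0, 0], [3.2, 0, -1, 0, 0, 0], [3.5, 0, 0.5, 0, 0, 0], [3.5, 0, 1.3, 0, 0, 0], [3.5, 0, 1.3, 0, 0, 0], [3.5, 0, 1.3, 0, 0, 0]],
])

```text
clock: 22.83
tool_pos: [0.5146, -0.0654, 0.033]
orientation: [-179.9, 9.9, 173.2]
force: [-0.0, 1.0, 1.2]
opening: 0.0005
gripper_force: 0.0
```

```bash
python3 - <<'E'
from h import *
from plant import ctrl
o=ctrl.get_obs();print(wm(o["tool_pos"]),o["force"])
asc("side",(165,196),(352,408),"b3")
E
```

```text
[-71.82631697 -33.43002426  33.04802999] [-0.00667148  0.99968541  1.187852  ]
165                           .:========++*#%%%%%%%%######%%
166 .                         .-===========+*#%%%@@%%%##**#%
167 .....                     :-=+**+========+**#%%%@%%%##%%
168 ...::      .             .:==+*#*+==========+*##%%%%%%%@
169 :.::      .:             .:===+*++============++*#%%%@%@
170 ::.     .-=-      ..     .-======================+*#%%%%
171 :..    .+*+-    .-+++:....-========================++*#%
172 ..     -#%+-    -**#%**+=::-==========================+*
173 .     :*%%+:   -**#%@%%%###**==+========================
174      .=%@%+-  .=**#%@@%%@@%%%###*+======================
175     .=*%@#*=-::+##%%@@%%%%%%%%@%###*+===================
176     :+#@%#***++###%%%@%@%%%%%%%%%%%%*=--============+**+
177   .-=+%@%###%#####%%@@@@@%@%%@@%%%@@*: .:-==========+*#*
178   :==*%@%#%%%%%#%%%%%@@@@@%@%@@@%@@@*:   .:=========+**+
179  :===+#%##%%%%%%%%%%%@@@@@@@@@%@@@@@*:    :==========++=
180 :====+##*#%%@%%%%%%@@@@@@@@@@@@@@@@%*.   .-=============
181 +*++=+#**#%@%@%%%%@%%@@@@@@@@@@@@@@#=.   
[... 166 characters left out ...]
@@@@@%@@@@%#++++==========:     
185 #%@%@%@@%%%@%%%@%%%@@%@@@@@###%%%%#=--=+++*+++++=-      
186 %@@@@%@@@%%%%%%@%@%%%%@%@%#+=++*##=-:::::-=+++**+=:..   
187 %%%%@%@@@%@%%%%%%%%%%%@%%#+==++++++=-::::::::=+++--=-:  
188 %@@%%@@%@@%%%%%%%@@%%%%%#=-=+++++++-:::::::::-++-:-=-:  
189 %@%@@@@@%%%@%%%%%@@@%%%#- .=++=+++=-::::-==+++++=-=--:  
190 @%%@%%@%@@%%@%%%%@@@@%#=..=++=-=+-:::::-+++++++++==-=:  
191 @@@@@@@@@@@@@%@@@@%%%#=..-==++**+=-----=+++++++++=-==.  
192 @%@@@@@@@@@@@@@@@@%*+=. :-:::-+++++++==+++++++++=-==-   
193 @%@@@@@@@@%@@%%@@%#+-  :=-:.:::::-=+++**+++++++=--==-.  
194 @@@%@@@@@@@@@@%@@@%*- .=-::::::::::--=****++++=--===-.  
195 %@@@@@@@@@%@@@@@@@#=. -+=-::::::::::-=++++++++=-====:
```

>>> send_rows([
  [[-0.8, 0, 0.14, 0, 0, 0], [-1.4, 0, 0.24, 0, 0, 0], [-2.0, 0, 0.34, 0, 0, 0], [-2.5, 0, 0.43, 0, 0, 0], [-3.0, 0, 0.5, 0, 0, 0], [-3.5, 0, 0.6, 0, 0, 0], [-3.8, 0, 0.65, 0, 0, 0], [-3.8, 0, 0.65, 0, 0, 0]],
])

```text
clock: 23.55
tool_pos: [0.5537, -0.0698, 0.0334]
orientation: [-180.0, 10.0, 173.1]
force: [-0.1, 0.1, -0.0]
opening: 0.0009
gripper_force: 0.1
```

```bash
python3 - <<'E'
from h import *
from plant import ctrl
o=ctrl.get_obs();print(wm(o["tool_pos"]),o["force"])
asc("side",(165,196),(345,400),"b4")
E
```

```text
[-32.42295836 -33.17207787  33.38462913] [-0.13366321  0.12419919 -0.0344105 ]
165 ##+-.            :===+**=============+*#%%%@%%%%%%%%%##
166 **-:....         :=====================+*#%%%%%%%%%###%
167 *=:..........    :========================+*#%%%%%%+--+
168 +-:....::.:..     -=========================+*##%%*-   
169 -:::.::::::      :=+--=========================++*+:   
170 -::::::::.     .=+****+===========================-.   
171 =-::::::..    .+***#%%##***+======================-.   
172 +=-:::...     -##**#%@%%%%%#*+=============+*+====:    
173 ===-:::.     :*%###%@@%%%%%@%##*+=========+*#*+==-.    
174 ====-:.     .=%%###%@%@@@@%%%%%%#*+========+**+==-.    
175 :-==:.     .-*%%##%%%@@%@@%%%@@%@%*+=============-.    
176 ::::       -+#%%%#%%%@@@@%%%@%%%%#+==============:.    
177 :::.     .-=+%%%%%%@%@@%@%%%@@@@%*+=============-.     
178 :..      :==+%@%%%%%@@@%@@@@@@%@%*==========-===:      
179 .       :===+%%%%%%@%@@@@@@%@@@@%*=========. .-:.      
180 .      :====+#%%%%%%@@@@@%@@%@@@@%#++=====-            
181      .-+*++++##%@%@@%@@@@%@@@@@@@%%%#+===-.            
182     .=***##*#%%%@%@@@@@@@%@@@@@@@@@@*-:=+--:.          
183    .+***#%%%%%%%@%%%@@@@@%%@@@@@%@@%*==+***++=-:       
184   .=#**#%@@%%%%@%%%%%%%@@@@@@@@@@@%*==+++++****++=-:   
185   :*###%%%%@%%%%%%@%@%%@%%%@@@@@@%*+=+++=-=+++*****+==-
186  .+####%%@%%%%%%%%%%@%%%%%%%@@@%@#+==+++==+++++++*****+
187 .=#%###%%%%@@@@%%%%%@%%%%%@%@%@%#+==+++++++++++++++++++
188 -+%%##%%%@%@@@%@@%%@%%%%%@@@@%%%*==++++++++++++++++++++
189 =*%%%%%%@@@@@%@@%%%%%%%%@@@@%@%*==+++++++++++++++++++++
190 +*%%%%%%%%%@%@@%@%%@%%%@@%@@@%#==+*+*+*++++++++++++++++
191 +*%%%%%@@%@%@@@@%%@@%@%@@%%%#*===++*****+++++++++++++++
192 =+#%%@%%@@@@@@@@@@@@@@@@@%*++=-=++++++******+++++++++++
193 =+*#%%%%%%%@@@@@@@@@@@@@@%+=--=++++++++++******+++++++=
194 +*#%%%@@@@@@@@@@@@@@@@@@@@#+--++++++++++++++******+++==
195 +#%%%@@@@@@@@@@@@@@@@@@@@%*==++++++++++++++++++++++++=-
```

>>> send_rows([
  [[-0.3, 0, 0.05, 0, 0, 0], [-0.5, 0, 0.1, 0, 0, 0], [-0.7, 0, 0.12, 0, 0, 0], [-0.7, 0, 0.12, 0, 0, 0]],
])

```text
clock: 23.93
tool_pos: [0.5586, -0.071, 0.0329]
orientation: [-179.9, 9.8, 173.1]
force: [-6.1, 2.4, 3.3]
opening: 0.0005
gripper_force: 2.8
```

```bash
python3 - <<'E'
from h import *
from plant import ctrl
o=ctrl.get_obs();print(wm(o["tool_pos"]),o["force"])
asc("side",(166,194),(345,400),"b5")
E
```

```text
[-27.49955094 -33.69901615  32.91343652] [-6.07184589  2.39682905  3.29687604]
166 #*-:....       .======================+*###%%%%%%*++**-
167 *=::.:..:....   :========================+*#%%%%#-  :-.
168 +-:.......::.    -+========================+*###*.     
169 -:::::.::::.    -+*+============================-.     
170 -::::::::.     -**##*++++=======================:      
171 =-::::::..    .+*#%%%%###*+==============++=====:      
172 +=:::::..     -**#%@%%@%%%#*+===========+*#*+==-.      
173 ===-:::.     :*##%%%%%%@%%%%##*+========+***+==-.      
174 ==+=-::     .=###%%@@@@%%@%%%%%#+=========++===:.      
175 :-==:.     .=*##%%%@@@@@%@%%@@%#*==============:       
176 ::::       -+###%%@@@@@@%%@%@@%*+==============:..     
177 :::.     .-=+#%%%%@@@@@@@@@%@@%*+======++=====:.       
178 :..      :==+#%%%@@@@@@@@@@@@@%*=========-:---.        
179 :.      :===+#%%%%@@@@@@@@@%@@%#++======-.  ..         
180 .      :====+#%%%%@@%@@@@@@@@@@%%*++====:.             
181      .=+*++=+#%%@@%%@@%@@@@@@@@@@%%#*+===:             
182     .=***##*#%%%@%@@@@%@@@@@@@@@@@@%#+==+=-:.          
183    .+***#%%%%%%%@%@@%@@%@@@@@@@@@@%%*===+**++=-:       
184   .=##*#%%@%%%%%%%@%@@@%@@@@@@@@@@%*===-=++****++=-:   
185   :*###%%%%%%@%@@%@@%%%%@@%@@@@@@%#+====++++++*****+==-
186  .+####%%@@%@@%@%%%%%@%%%%%@@@%%%#+==+++++++++++++*****
187 .-####%%%%%@@@@%%%%@%%%%@@@%%@@@#+==+++++++++++++++++++
188 -+%###%%@%@@%%@@%@%%%%%%@@@%@@@%*==++++++++++++++++++++
189 =*%%%%%%%@@@@@@@@%@@%%%%@@@%@@%*==+++++++++++++++++++++
190 +*%%%%@%@@@@@%@@@@@@%%@@%@@%%%*==+**+++*+++++++++++++++
191 +*%%%%%@@@@@@@@@@@@%@@@@@@%#%*+==++*****+**++++++++++++
192 =*%%%%@%@@@@@@@@@@@@@@%@@%*++=-=++++++******+++++++++++
193 =+*%%%@@%%@@@%@@@@@@@@@@@%+=--=++++++++++*******++++++=
```

>>> send_rows([
  [[1, 0, -0.2, 0, 0, 0], [3, 0, -0.5, 0, 0, 0], [4, 0, -0.7, 0, 0, 0], [5, 0, -4, 0, 0, 0], [6, 0, -8, 0, 0, 0], [6, 0, -8, 0, 0, 0], [6, 0, -8, 0, 0, 0]],
])

```text
clock: 24.57
tool_pos: [0.4887, -0.0611, 0.1049]
orientation: [179.9, 10.3, 173.2]
force: [0.4, 0.3, -0.7]
opening: 0.0008
gripper_force: 0.0
```

```bash
python3 - <<'E'
from h import *
from plant import ctrl
o=ctrl.get_obs();print(o["clock"],wm(o["tool_pos"]),o["force"])
pts=[mw(p) for p in([-26,-34,59.8],[-20,-34,59.8],[-28,-34,48],[54.7,-12,106])]
snap("home",{"side":(325,145,80,65,9)},pts)
E
```

```text
24.5667 [-98.01175214 -32.30935852 104.91071194] [ 0.39993997  0.31353055 -0.68079849]
```

View pics/home.png

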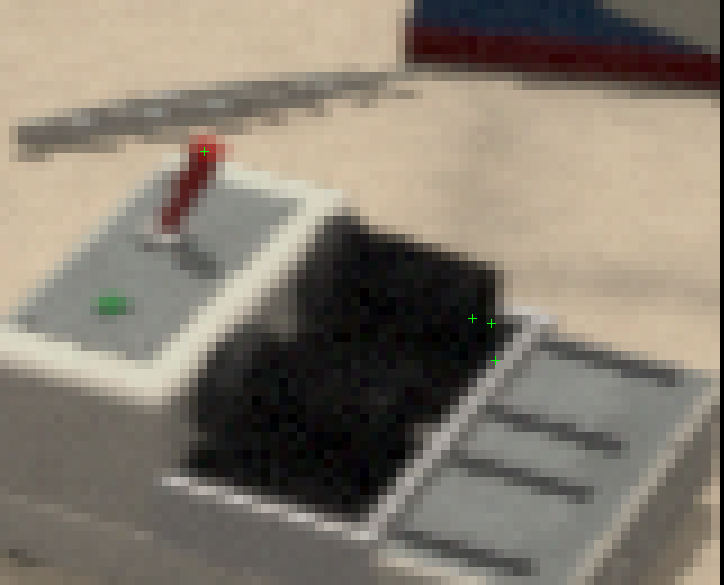

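The picture shows the pot lying level in the right lane, entirely behind the bright stop edge, which is unbroken from (370,530) to (530,315). The toggle is at (204,151), right on its predicted mark. Now the toggle.

```bash
python3 - <<'E'
from h import *
go(mw([25,-12,90]),down(Y,10));go(mw([25,-12,70]),down(Y,10))
E
```

```text
shift cm [-11.93   2.05   3.5 ] turn [0.1 0.2 0.1] rows 3.0
shift cm [-11.58   2.05   5.47] turn [0.1 0.2 0.1] rows 3.1
```

>>> send_rows([
  [[-11.9, 2, 3.5, 0, 0, 0], [-11.9, 2, 3.5, 0, 0, 0], [-11.9, 2, 3.5, 0, 0, 0], [-11.9, 2, 3.5, 0, 0, 0], [-11.6, 2, 5.5, 0, 0, 0], [-11.6, 2, 5.5, 0, 0, 0], [-11.6, 2, 5.5, 0, 0, 0]],
])

```text
clock: 25.2
tool_pos: [0.6111, -0.0574, 0.0653]
orientation: [-179.9, 9.7, 173.1]
force: [-0.4, 0.1, 1.0]
opening: 0.0002
gripper_force: 0.0
```

```bash
python3 - <<'E'
from h import *
from plant import ctrl
o=ctrl.get_obs();print(wm(o["tool_pos"]),o["force"],o["joint_pos"].round())
I=ctrl.snapshot("side")["img"].astype(int);np.save("c0.npy",I);g=I.mean(2);red=(I[...,0]-I[...,1:].max(2))>40
print("tip c=58 z98",proj("side",mw([58,-12,98])),"pivot",proj("side",mw([70,-12,74.5])))
for y in range(140,180): print(y,''.join('R' if red[y,x] else " .:-=+*#%@"[::-1][min(9,int(g[y,x]/18))] for x in range(325,390)))
E
```

```text
[ 23.05617322 -13.92871954  65.28148459] [-0.3680013   0.0917724   0.95300192] [  15.   16.  -28.    6.  -37. -117.]
tip c=58 z98 [345.9733532  163.81012316] pivot [341.54345265 170.76972465]
140 =======----:.:#%###########%######%%@%%%%%@%%%%%@%##%#*#%@%%@#-  
141 ---=-----:.  -#%%###############%##%%%%@%%%%%%%@%%#%%%%%%@%@%*-  
142 -------:.    -#%@%%%###############%%%%%%%%@%%%%%%%%@%%%%@%@%+-  
143 ::--::.     .+#%%%@%%%%#############%%%%%%%%%%@%%%%%%%%%%%@%%#*++
144   ::.       :=+*##%%@@@%%###########%%%%%%@%%%%%%%%%%%@%%%%%%####
145             :====+*#%%%%@%%%########%%%%%%%%%%%%%%%%@%@@%@%%#####
146             :======+*#%%%%@@%%%####%%%%%%%%%%%%%#%%%%@@%@%%######
147             .-=======++*#%%%@%%%%####%%%%%%%@%%%###%%@@%%%######%
148             .===========+*#%%%%%@@%###%%%%%%%%@%#**%%@@%%####%###
149             :=+**+=========+*#%%%%%@%%%%%%%%%@%%#**%%%%%%#%%%####
150             :=+***+==========+*##%%%@%%%%@%%%%%%#*#%@%%%%%R%R%%%%
151             :==+**+=============+*#%@%%%%%@%%%%%###%%%%%%%%%%%%%%
152            .-=====================+*##%%@%%%%%####%%#########%%%
[... 1187 characters left out ...]
    
170             .::..:==-::::::-::.    =##%#*-:.                     
171            .:::-:. :=-::::-::.    :+%%@@%##*+-.                  
172           .::::-=--=+=-:::-:.    .=#%%%@@@@@%#*+=:...            
173         .::::::::::-=++=-:::     -*#%%%@@@@@@@%%%#*=:..          
174        ..::::::::::-=+++=-:    :-+#%%%@@@@@@@@@@@@%%#*=:         
175       .:::::::::::::-=+=-.    .-=*%%%%@@@@@@@@@@@@@%@@#=:.       
176       ::::::::::::::::-:.    :-=+#%%%%@@@@@@@@@@@@%@%@%=:        
177      :::::::-:::::::::::    .-==+#%%%@@@@@@@@@@@@@%@@@%=.        
178    .::::::-===-::::::::    .-==+*%%%%@@@@%@@@@@@@%@@@@%+:        
179   .:::::::-++=-::::::.    .-===+*#%%%@%@@@@@@@@@@@@@@@%+--:..
```

>>> send_rows([
  [[-1, 0.1, 0.2, 0, 0, 0], [-1.7, 0.1, 0.3, 0, 0, 0], [-2.3, 0.1, 0.4, 0, 0, 0], [-2.9, 0.1, 0.5, 0, 0, 0], [-3.4, 0.1, 0.6, 0, 0, 0], [-3.9, 0.1, 0.7, 0, 0, 0], [-4.4, 0.1, 0.75, 0, 0, 0], [-4.4, 0.1, 0.75, 0, 0, 0]],
])

```text
clock: 25.92
tool_pos: [0.6582, -0.0613, 0.0679]
orientation: [-180.0, 10.0, 173.1]
force: [-0.2, 0.2, -0.0]
opening: 0.0003
gripper_force: 0.1
```

```bash
cat >> h.py <<'E'
def tog(tag):
    from plant import ctrl
    o=ctrl.get_obs();print(o["clock"],wm(o["tool_pos"]),o["force"])
    I=ctrl.snapshot("side")["img"].astype(int);np.save(tag+".npy",I);g=I.mean(2);red=(I[...,0]-I[...,1:].max(2))>40
    for y in range(145,176): print(y,''.join('R' if red[y,x] else " .:-=+*#%@"[::-1][min(9,int(g[y,x]/18))] for x in range(318,372)))
E
python3 - <<'E'
from h import *
tog("c1");print("on tip",proj("side",mw([85.3,-12,106])),"off tip",proj("side",mw([54.7,-12,106])))
E
```

```text
25.9167 [ 70.24689334 -12.11750764  67.93946528] [-0.19191718  0.22173388 -0.03366639]
145 :-=+*#+=========++*##%%%%%@%%%%%%%%%##*#%%*-        :*
146 :-=++*+===========+=+*#%@%%%%@%%%%%####%%#-         -*
147 -===++================+*#%%%%%%@@%##*##%#=         .+#
148 :-=======================+*#%%@%##*==+##=.         :*#
149 .:-========================+*###*+=. .--.          :*%
150     .-=========================+++=.               :*%
151       :--======================+++:                :*#
152          .-==============+++==+++=:               .:=+
153            .--===========***+==++=:   ....:::-::--::::
154              .:-=========+##+==+===---=-:--:--==-:.   
155                 .-=======+**+==++=-----====--:::-.:::.
156                  .:=======+====+++=====---:.  .:.     
157               ..:-=-===========++==---:...:.          
158           ..:::::-==+==+=+====++=-:.::.               
159         .-========+++====+=======:.                   
160         .========--++=======+++-.                     
161          :-----::--=========++-.                      
162       
[... 186 characters left out ...]
      :RR+-----++==---:::...           
166                      .=R+=---+++++++==---:-::.        
167                      .=RR=--+++++++++=+==----:        
168                     .:-*R==++=-=+++++++=----=-.       
169                    .:--+R*+====+++++++=---=*##+:      
170                   .:===+++====+++++++=---=+#%%%*-:.   
171                  .-++++=====++++++++=----=##%@@%##*+-.
172                 .:=+++++++++++++++++----=*#%%%@@@@%%#*
173                .:-++++++++++++++++==----+##%%@@@@%@@%%
174               .:-=+++++++++++++++=-----=*#%%%@@@@%@@%@
175              .:--+++++++++++++++=-----=+*%%%%@@@@@@%%@
on tip [336.34694073 158.72016526] off tip [347.23037119 161.32433807]
```

>>> send_rows([
  [[-0.3, 0, 0.05, 0, 0, 0], [-0.6, 0, 0.1, 0, 0, 0], [-0.8, 0, 0.13, 0, 0, 0], [-0.8, 0, 0.13, 0, 0, 0]],
])

```text
clock: 26.3
tool_pos: [0.661, -0.0622, 0.0669]
orientation: [-179.9, 9.6, 173.1]
force: [-16.2, 6.1, 9.9]
opening: 0.0004
gripper_force: 9.8
```

>>> send_rows([
  [[1.5, 0, -0.3, 0, 0, 0], [3.5, 0, -0.6, 0, 0, 0], [4.5, 0, -1, 0, 0, 0], [5, 0, -4, 0, 0, 0], [6, 0, -8, 0, 0, 0], [8, 0, -11, 0, 0, 0], [10, 0, -11, 0, 0, 0], [10, 0, -11, 0, 0, 0]],
])

```text
clock: 26.97
tool_pos: [0.5468, -0.0477, 0.1615]
orientation: [179.9, 10.2, 173.1]
force: [-1.6, 0.5, -1.0]
opening: 0.0008
gripper_force: 0.0
```

```bash
python3 - <<'E'
from h import *
tog("c2")
I=np.load("c2.npy");r=(I[...,0]-I[...,1:].max(2))>40;r[:140]=r[180:]=False;r[:,:325]=r[:,365:]=False
v,u=np.nonzero(r);print(v.min(),v.max(),u[v<=v.min()+3].mean(),u[v>=v.max()-1].mean())
E
```

```text
26.9667 [-41.91842955 -12.01807378 161.52127261] [-1.62741054  0.53700199 -1.04431249]
145                                                     :*
146                                                    .-#
147                                                    .+#
148                                                    :*#
149 .                                                  :*R
150                                                    :*%
151                                                    :*#
152 .                                                 .:=+
153 .                                     ...::::-----::-:
154                               ..::----=----:-===-:.   
155                         ..:----=------=====--:::-::::.
156                    .:---------::-=======--:.  .:.     
157               ..--=----::-==========--:...:.          
158           ..:--::-==RR========---::.:-.               
159         .-=========RRRR=-:::. .:::.                   
160         .-=======-=RRRR=::::                          
161          :-------:-+RRR:                              
162          :::.      :RRR:                              
163                    .=RRR.                             
164                     :RRR-:..                          
165                     .=RR=--::...                      
166                      .=R+-::::::::..                  
167                      .-RR-:::::::::::...              
168                      :-+R-:::::::::::::.    .:.       
169                    .::-+R=:.::::::::::.    -+*+:      
170                   .:--=--:...::::::::     -+###*-:.   
171                  .-=====:  :-:::::::.    .+*##%%##*+-.
172                  :-======-==-::::::.     -**#%%@%%%%#*
173                .::::::::::::::::::.     :*##%@@@%@%%%%
174               .:::::::::::::::::::     :+##%@%@@%@@%%@
175              .::::::::::::::::::.     .=*##%%@@%@@@@%@
158 169 338.61538461538464 342.0
```

```bash
python3 - <<'E'
from plant import ctrl
print(ctrl.close_job())
E
```

```text
the job is handed in; nothing more can be done
None
```

The pot was stood against the end stop, tipped over it and pushed home behind it; the red toggle was then thrown over to its end, and the job was handed in at about 27 s with the result not reported back. My first tipping push slid over the lid with about 35 N on the tool, so I backed off, let the pot settle upright and pushed again lower down.

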